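Ease the hook block round the bent towel rail

ROBOT

A 6-joint arm with a two-finger parallel gripper is mounted at the origin on a cart in front of the work surface, level with it; the furniture and walls round the work are solid. World frame = base frame: x ahead of the robot, y to its left, z up, the work surface at z = 0. Lengths are in m, angles in rad, forces in N, time in s.
With the tool pointing down it reaches from about 0.3 to 1 m from the base axis. Payload 5.1 kg.
Tool frame: the origin (TCP) lies midway between the tips of the shut fingers; the grasp point (between the pads) lies 19 mm behind it; z points along the fingers, y is the direction in which the jaws open and shut (so a half turn about z gives the same grasp; the last joint's range is limited). The gripper opens to 95 mm and grips with 3 to 60 N. Pads are 20 mm wide; open, the fingers measure 119 mm over their backs; the gripper's body (75 mm by 180 mm) begins 59 mm behind the grasp point.
Start: joints at [1.065, 0.124, 1.65, -0, 1.367, -0.083], TCP at [0.267, 0.593, 0.215] pointing down, gripper open.
Joint ranges: [-2.61, 2.61], [-1.02, 2.33], [0.03, 2.71], [-1.35, 4.49], [0.32, 2.68], [-2.91, 2.91]. Speed limits (rad/s): [2.57, 2.57, 3.14, 3.14, 3.14, 3.14].

INTERFACE

Orientations are given as a rotation vector (axis times angle).
In Python, from cell import env, capture, order gives the robot as it stands. The module is installed in compiled form; this text tells all that it offers.
- The arm moves only by the tool jog_arm, never from a script. Its argument "motion" is a list of rows, each a list of 3 entries, a list of its own where there are three numbers: the shift along the tool's x, y, z in units of 0.04 m (1.0 is 0.04 m), then the turn, a rotation vector about the tool's x, y, z in units of 5 degrees (1.0 is 5 degrees), then the closure, from -1 (fully open) to 1 (shut). In form: [[[x, y, z], [ax, ay, az], gripper], ...]. A call has 1 to 10 rows; each row shifts and turns the commanded pose from where the row before left it, along the tool's axes as they then stand; what a row does not reach is not made up. A row lasts 1/12 s, in which the tool goes at most 41.7 mm and 7.16 degrees, less where a joint would pass 70% of its speed; a pose out of reach is approached as far as the arm can. A call with a number of a shift or a turn outside -1 to 1 is refused whole. A call with a gripper value outside its range is refused whole. The fingers move at their own pace and stop on an object; "force" is the grip in N (left out, the last holds). Time passes only in rows, so rows that do not move let the fingers close. It gives the time, the measured TCP pose, the force and the opening at its end, in the units of the state.
- env.get_obs(): the state, without advancing time (a new reading comes with each control period).
- capture(name): name is "scene" or "top"; returns a dict with "image" (384x512x3 uint8, red, green, blue), "range_z" (384x512 float32, m along the optical axis (not along the pixel's ray), 0 where there is no reading), "fx", "fy", "cx", "cy" (pixels), "xyz" and "rotation" of the camera in the world. Camera axes: x right, y up, looking along -z (the intrinsics and any distortion apply to the point x, -y, -z); pixel columns grow to the right and rows downward; lengths in m; the calibration is good to about 2 mm. A picture is of the moment at which its call begins.
- order.sign_off(): hands the job in, once; it reports no verdict.
The state is a dict: "t": time; "q": joint angles; "dq": joint speeds; "effort": joint torques, N m; "ee_pos": TCP position; "orientation": TCP orientation; "contact_force": force on the tool from outside, world axes, zero at the start; "ft_torque": the same for the moment, N m; "width": finger opening in m.
Only numpy, scipy, OpenCV 4.12 (cv2) and the standard library are available. Lean on these libraries where they do the work, as an engineer would, in place of code of your own. Each camera call takes 0.05 s, during which the arm holds its last target. There are 200 camera calls.

TASK

Put the wooden hook block back on the towel rail: thread it over the bar's free end, ease it round the bend gently, without letting it jam (about 10 N on the bar is too much), and slide it along the back run until it meets the cork stop and nudges it a few millimetres, never more than a centimetre. Leave the block hanging there and let go.

Things in the scene. Friction and masses are not known exactly. Their poses are not given: they have to be found in the camera images.
- hook_block: Pale wooden block, 28 long (x) x 34 wide (y) x 56 mm high, 0.09 kg, standing upright. Origin: centre of its foot. A 16.5 mm bore with 2 mm chamfered mouths runs through it along x, 38 mm above the foot. A brass peg stands 18 mm out of each flank (+y, -y), 10 mm above the foot. Same when turned half round. Grip it across the flanks (34 mm) at bore height. On the bar it hangs upright by its weight.
- bore (a point): Centre of the block's bore, 38 mm above its foot; same axes as the block.
- rail: Towel rail, fixed: round steel bar, 12 mm thick, level, its axis 85 mm up, on one post on a dark wooden plinth 100 x 100 x 22 mm. Origin: under the plinth's middle. The post stands up to 12 mm off the middle in x and y, unreported. Nominally a straight back run goes from the post along +y for 125 mm, then a quarter bend towards -x (axis radius 50 mm), then a front run to a free end pointing to -x.
- rail_tip (a point): Centre of the bar's free end (the rounding stands 6 mm further out). x along the 55 mm front run towards the bend, z up. The bar was bent by hand: in plan it kinks either way, by up to 0.08 rad at the post and up to 0.15 rad at each end of the bend and half way round it. Only this tip is measured, so the bend must be followed by feel. Nominally (-105, 175, 85) mm from the post.
- stop (a joint): How far (m) the cork stop has been pushed towards the post since the start (0, limit 0.02). It is a cork collar round the back run, 25 mm across, 18 long, that slides at a push of about 4 N and stays where left. Where it sits is not reported: its face towards the bend lies 40 to 75 mm from the post's axis; look or feel for it.
Things that resemble listed ones, but are neither listed nor needed, are in the scene too. There is more than one size of the hook_block; the one meant has the size given above.

How it is judged:
On the way, in this order (a step that is already met when the one before it is completed fails the run):
1. the block is threaded on the front run (x of bore in the frame of rail_tip between 0.012 and 0.06 m and y of bore in the frame of rail_tip between -0.006 and 0.006 m and z of bore in the frame of rail_tip between -0.006 and 0.006 m and angle between the x axis of hook_block and the x axis of rail_tip, either way round below 0.35 rad), for 0.1 s.
2. the block has gone round the bend, on the back run (y of bore in the frame of rail between 0.02 and 0.106 m and x of bore in the frame of rail between -0.028 and 0.028 m and angle between the x axis of hook_block and the y axis of rail, either way round below 0.35 rad), for 0.1 s.
At the end, for the whole second after the job is handed in: The block hangs on the back run, still, released and upright within 0.35 rad, its bore around the bar; it has pushed the cork stop by 1 to 12 mm (value of joint stop between 0.001 and 0.012 m and y of bore in the frame of rail between 0.02 and 0.108 m and x of bore in the frame of rail between -0.028 and 0.028 m and z of bore in the frame of rail between 0.075 and 0.095 m and angle between hook_block's own z axis and vertical below 0.35 rad and linear speed of hook_block below 0.03 m/s); the robot touches nothing.
It fails at once if the block is forced against the rail or the stop with more than 10 N (contact force between hook_block and rail above 10 N).
It fails at once if the cork stop is shoved more than 12 mm (value of joint stop above 0.012 m).
It also fails if it takes over 72 s, if anything falls off the work surface, if the arm or the gripper's body presses on something with over 40 N, if the wrist force passes 120 N, or if a joint passes its speed limit or range.

## Working session

There is one attempt and no reset: what is moved stays moved. The work goes in short steps, Python scripts to look and compute and a tool call to move; the robot and the scene stay as the last step left them, time stands still between calls to the robot, and variables do not carry over. Pictures are saved under pics/ and viewed, about 8 in all and at most 12, crops included, and the job is handed in when it is done.

Besides the shell and the picture viewer there is one more tool, called after "Request:" by a JSON object that holds its "op" and its "data", one argument or row to a line. jog_arm: Moves the arm, as the interface text tells. Shifts and turns lie within -1 to 1; 1 stands for 0.04 m of shift or 5 degrees of turn. Its arguments: {"type":"object","properties":{"motion":{"type":"array"},"force":{"type":"number"}},"required":["motion"]}

```bash
mkdir -p pics; cat > h.py <<'E'
import numpy as np, cv2
from cell import env, capture, order
from scipy.spatial.transform import Rotation as R
def px2w(c,u,v,z=None):
    """world point from depth at pixel (no distortion assumed)"""
    d=z if z is not None else c['range_z'][int(v),int(u)]
    p=np.array([(u-c['cx'])/c['fx']*d,-(v-c['cy'])/c['fy']*d,-d])
    return rot(c)@p+np.array(c['xyz'])
def rot(c):
    r=np.array(c['rotation']); return R.from_rotvec(r).as_matrix() if r.shape==(3,) else r
def cloud(c):
    v,u=np.mgrid[0:384,0:512]; d=c['range_z']
    p=np.stack([(u-c['cx'])/c['fx']*d,-(v-c['cy'])/c['fy']*d,-d],-1)
    w=p@rot(c).T+np.array(c['xyz']); w[d==0]=np.nan; return w
def onplane(c,u,v,z):
    r=rot(c)@np.array([(u-c['cx'])/c['fx'],-(v-c['cy'])/c['fy'],-1]); o=np.array(c['xyz'])
    return o+r*(z-o[2])/r[2]
def save(im,n): cv2.imwrite('pics/'+n,im[...,::-1])
E
python3 - <<'E'
from h import *
import pickle
o=env.get_obs();print(o)
a=capture('scene');b=capture('top')
pickle.dump((a,b),open('c0.pkl','wb'))
for c in(a,b):print({k:c[k] for k in c if k not in('image','range_z')})
save(np.vstack([a['image'],b['image']])[:, :],'p0.png')
im=np.hstack([a['image'],b['image']]);save(cv2.resize(im,(800,300),interpolation=cv2.INTER_AREA),'p0.png')
E
```

```text
{'t': 0.0, 'q': array([ 1.06542198e+00,  1.24512322e-01,  1.65163075e+00, -3.45541836e-06,
        1.36749895e+00, -8.26203766e-02]), 'dq': array([-0.00067819,  0.00183983, -0.00133859, -0.00019675,  0.00082415,
        0.00046677]), 'effort': array([ 1.18120759e-03, -4.17625809e+01, -3.59919870e+01,  7.74355908e-02,
        4.95601189e-02, -1.95447537e-04]), 'ee_pos': array([0.26641333, 0.59220853, 0.21340795]), 'orientation': array([-0.65900104, -3.07109132,  0.00308196]), 'contact_force': array([-0.22246047, -0.19216934,  0.20225304]), 'ft_torque': array([-0.01527864, -0.03016719,  0.00623116]), 'width': 0.09506815943749082}
{'fx': 386.5597334137233, 'fy': 386.5597334137233, 'cx': 258.2486270251168, 'cy': 192.13200870857597, 'xyz': array([ 0.00669972, -0.49375631,  0.58946231]), 'rotation': array([ 0.89327664, -0.31542065, -0.64138622])}
{'fx': 355.5314211540049, 'fy': 355.5314211540049, 'cx': 258.4900606313104, 'cy': 192.18064059093334, 'xyz': array([0.33042158, 0.02926096, 0.92078323]), 'rotation': array([ 0.14185609, -0.09339237, -1.58225902])}
```

View pics/p0.png

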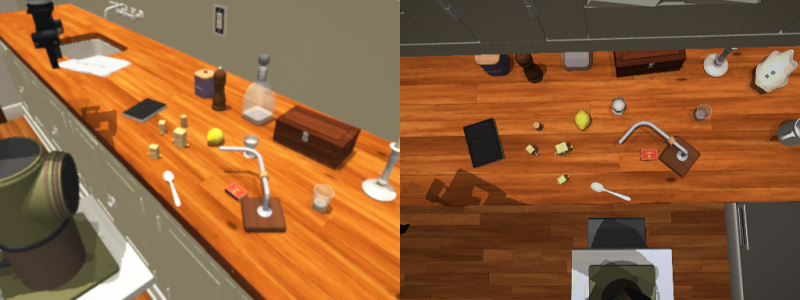

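The rail is at about (660,140) in the composite's top half. There are four block-like things, near top (537,126), (531,149), (564,148) and (562,180). I'll enlarge both areas.

```bash
python3 - <<'E'
from h import *
import pickle
a,b=pickle.load(open('c0.pkl','rb'))
A=b['image'][140:250,140:390]; B=a['image'][130:310,180:380]
A=cv2.resize(A,None,fx=3.2,fy=3.2,interpolation=cv2.INTER_CUBIC);save(A,'p1.png')
w=cloud(b)
# blobs above the table in the blocks' area
m=((w[...,2]>0.012)).astype(np.uint8); m[:, :150]=m[:, :150]
n,l,s,c=cv2.connectedComponentsWithStats(m[120:260,120:400])
for i in range(1,n):
    if 8<s[i,4]<6000:
        p=w[120:260,120:400][l==i]; print(s[i]+[120,120,0,0,0],np.nanmin(p,0).round(3),np.nanmax(p,0).round(3))
w=cloud(a);print('scene')
C=cv2.resize(a['image'][135:215,180:260],None,fx=7,fy=7,interpolation=cv2.INTER_CUBIC);save(C,'p2.png')
E
```

```text
[271 125  18  19 268] [ 0.587 -0.021  0.026] [0.632 0.022 0.063]
[376 133  23  22 356] [ 0.556 -0.293  0.012] [ 0.603 -0.246  0.063]
[223 140  21  27 391] [0.535 0.095 0.023] [0.604 0.147 0.053]
[ 279  155  106   71 2000] [ 0.379 -0.263  0.013] [0.545 0.005 0.099]
[170 156  12  12  95] [0.538 0.259 0.012] [0.56  0.281 0.048]
[120 170  12  37 188] [0.437 0.388 0.012] [0.533 0.422 0.018]
[199 182  23  17 222] [0.453 0.154 0.012] [0.49  0.203 0.06 ]
[161 185  14  13 106] [0.457 0.274 0.014] [0.486 0.304 0.043]
[308 191  22  14 278] [ 0.433 -0.124  0.012] [ 0.468 -0.071  0.021]
[201 224  14  13 102] [0.357 0.171 0.012] [0.386 0.2   0.044]
scene
```

View pics/p1.png

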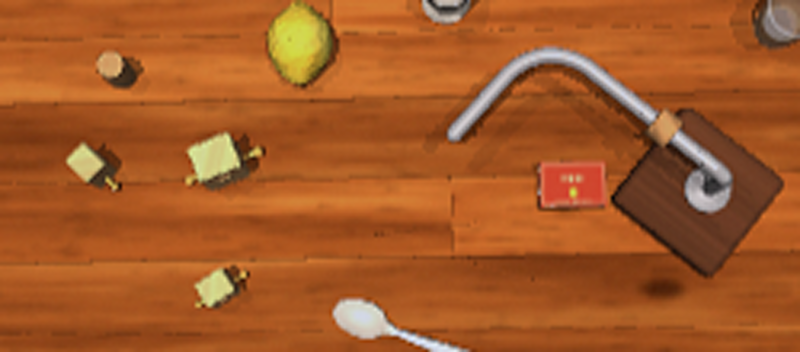

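View pics/p2.png

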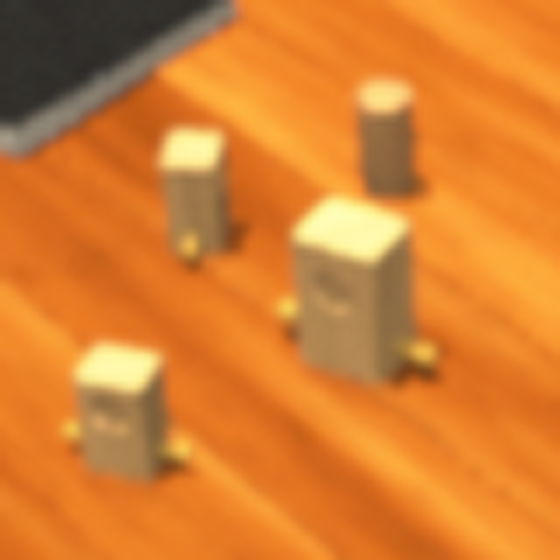

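The crops show four candidates, given here as top-view pixels with heights:
- The cylinder at (175,161), which has no pegs.
- A small block at (167,191), 43 mm high.
- A small block at (208,230), 44 mm high.
- The large block at (208,189), about 57–60 mm high, with a face about 34 mm wide.

Only the large block fits 28x34x56. The cork collar is at about (348,180) in the top view. Next I measure block yaw, block centre and bar centreline from both views.

```bash
python3 - <<'E'
from h import *
import pickle
a,b=pickle.load(open('c0.pkl','rb'))
for nm,c in(('scene',a),('top',b)):
    w=cloud(c);x,y,z=w[...,0],w[...,1],w[...,2]
    tbl=(abs(x-.42)<.03)&(abs(y-.08)<.04)
    print(nm,'table z',np.nanmedian(z[tbl]).round(4))
    m=(abs(x-.475)<.05)&(abs(y-.18)<.05)&(z>.049)
    p=w[m]; (cc,sz,an)=cv2.minAreaRect((p[:,:2]*1000).astype(np.float32))
    print(' block top z',np.median(p[:,2]).round(4),'rect',cc,sz,an,'mean',p.mean(0).round(4),len(p))
    m=(x>.38)&(x<.58)&(y>-.29)&(y<.04)&(z>.07)&(z<.11); p=w[m]
    print(' bar n',len(p),'z max/pcts',np.percentile(p[:,2],[5,50,95]).round(4))
    v,u=np.nonzero(m)
    # project pixels onto axis plane
    q=np.array([onplane(c,i,j,.087) for i,j in zip(u,v)])[:,:2]
    np.save('bar_'+nm+'.npy',q)
    for yb in np.arange(-.23,.02,.0125):
        s=q[abs(q[:,1]-yb)<.00625]
        if len(s): print('  ',s.mean(0).round(4),s[:,0].min().round(4),s[:,0].max().round(4),len(s))
# pegs top view, at z=.01 ; corners at z=.056
f=lambda X,Y,z:onplane(b,140+X/3.2-.3,140+Y/3.2-.3,z).round(4)
g=lambda X,Y,z:onplane(a,180+X/7-.4,135+Y/7-.4,z).round(4)
print('pegs top',f(190,183,.01),f(258,153,.01)); print('pegs scene',g(288,311,.01),g(424,354,.01))
print('corners top',[f(*k,.056)[:2] for k in((188,142),(230,133),(241,170),(200,183))])
print('corners scene',[g(*k,.056)[:2] for k in((343,198),(411,224),(363,263),(293,238))])
E
```

```text
scene table z 0.0003
 block top z 0.0559 rect (469.43438720703125, 183.36444091796875) (30.646778106689453, 37.32227325439453) 20.462656021118164 mean [0.468  0.1814 0.055 ] 123
 bar n 723 z max/pcts [0.0806 0.0897 0.0958]
   [ 0.4295 -0.2134] 0.425 0.4348 11
   [ 0.4366 -0.2051] 0.4241 0.4484 49
   [ 0.4497 -0.1927] 0.4375 0.4612 43
   [ 0.4611 -0.1799] 0.45 0.4724 41
   [ 0.4751 -0.167 ] 0.4609 0.4914 61
   [ 0.4818 -0.1551] 0.4635 0.4999 71
   [ 0.49   -0.1432] 0.4735 0.5046 48
   [ 0.5038 -0.1302] 0.4923 0.5151 32
   [ 0.5147 -0.1176] 0.5025 0.5259 32
   [ 0.5252 -0.1051] 0.513 0.5354 29
   [ 0.5332 -0.0924] 0.5239 0.5426 27
   [ 0.5372 -0.0797] 0.5292 0.5457 28
   [ 0.5367 -0.0674] 0.5265 0.5461 29
   [ 0.5318 -0.0548] 0.5202 0.5438 37
   [ 0.5224 -0.0423] 0.5053 0.5392 43
   [ 0.5085 -0.0297] 0.4904 0.5257 44
   [ 0.4962 -0.0176] 0.4771 0.5166 52
   [ 0.4852 -0.0054] 0.4713 0.5014 40
   [0.4815 0.0033] 0.4762 0.4862 6
top table z -0.0008
 block top z 0.0551 rect (471.1527099609375, 184.28150939941406) (28.193979263305664, 34.62452697753906) 20.574480056762695 mean [0.471  0.183
[... 375 characters left out ...]
.1054] 0.5141 0.5363 34
   [ 0.534  -0.0927] 0.5241 0.5415 31
   [ 0.5387 -0.0799] 0.5317 0.5442 25
   [ 0.5387 -0.0679] 0.5321 0.5444 26
   [ 0.5348 -0.0556] 0.5274 0.5421 28
   [ 0.5258 -0.0423] 0.5131 0.535 38
   [ 0.5116 -0.0297] 0.4987 0.5254 40
   [ 0.4977 -0.0165] 0.4844 0.5109 37
   [ 0.4853 -0.0048] 0.4749 0.499 35
   [0.4808 0.0032] 0.4774 0.4847 5
pegs top [0.4581 0.2112 0.01  ] [0.4819 0.1559 0.01  ]
pegs scene [0.4595 0.2148 0.01  ] [0.4818 0.16   0.01  ]
corners top [array([0.4838, 0.204 ]), array([0.4903, 0.1713]), array([0.4611, 0.1626]), array([0.4515, 0.1943])]
corners scene [array([0.4809, 0.2052]), array([0.4895, 0.1752]), array([0.4611, 0.1659]), array([0.4514, 0.1951])]
```

```bash
cat > bar.py <<'E'
import numpy as np
def line(P, n=400):
    """P: tip x,y; heading of travel th; kinks k1,k2,k3; back length -> points, headings along travel"""
    x,y,th,k1,k2,k3,L=P; pts=[];s=.0005
    pos=np.array([x,y]);h=th
    def go(l,curv=0):
        nonlocal pos,h
        for _ in range(int(round(l/s))):
            pts.append([*pos,h]); h+=curv*s/2; pos=pos+s*np.array([np.cos(h),np.sin(h)]); h+=curv*s/2
    go(.055); h+=k1; go(.0785/2,-1/.05); h+=k2; go(.0785/2,-1/.05); h+=k3; go(L)
    return np.array(pts)
E
cat > fit.py <<'E'
from h import *; import pickle
from bar import line
from scipy.optimize import least_squares
from scipy.spatial import cKDTree
a,b=pickle.load(open('c0.pkl','rb'))
res={}
for nm,c in(('top',b),('scene',a)):
    w=cloud(c);x,y,z=w[...,0],w[...,1],w[...,2]
    m=(x>.43)&(x<.58)&(y>-.29)&(y<.04)&(z>.07)&(z<.11)
    v,u=np.nonzero(m); q=np.array([onplane(c,i,j,.086) for i,j in zip(u,v)])[:,:2]
    tr=q[(q@[.75,.66]).argmin()*0:]
    def r(P):
        l=line(P); d,i=cKDTree(l[:,:2]).query(q); keep=i<len(l)-1
        # front cap: the silhouette extends 6 mm past the tip
        return np.r_[d, (np.array(P[3:6]))*.003*np.sqrt(len(q))/1]
    P0=[.482,.0,-.76,0,0,0,.115]
    def rr(P): return r([*P,.135])
    s=least_squares(rr,P0[:6],x_scale=[.01,.01,.1,.1,.1,.1],diff_step=1e-3)
    # tip: silhouette end along heading
    P=s.x; hd=np.array([np.cos(P[2]),np.sin(P[2])]); pr=(q-P[:2])@hd; lat=(q-P[:2])@[-hd[1],hd[0]]
    e=pr[abs(lat)<.004]; print(nm,P.round(4),'rms',np.sqrt(np.mean(s.fun[:len(q)]**2)).round(5),'end of silhouette along heading',np.sort(e)[:4].round(4))
    res[nm]=P
    l=line([*P,.135]); print(l[::20].round(4)[:,:].tolist()[::2])
pickle.dump(res,open('fit.pkl','wb'))
E
python3 fit.py
python3 - <<'E'
from h import *; import pickle
a,b=pickle.load(open('c0.pkl','rb'))
B=cv2.resize(b['image'][145:235,270:395],None,fx=6,fy=6,interpolation=cv2.INTER_CUBIC);save(B,'p3.png')
E
```

```text
top [ 4.787e-01  2.000e-04 -7.186e-01  6.130e-02 -5.990e-02 -1.470e-02] rms 0.00431 end of silhouette along heading [-0.0028 -0.0025 -0.001  -0.0006]
[[0.4787, 0.0002, -0.7186], [0.4938, -0.0129, -0.7186], [0.5088, -0.0261, -0.7186], [0.5239, -0.0392, -0.7574], [0.5353, -0.0555, -1.1574], [0.5392, -0.0749, -1.6173], [0.5343, -0.0942, -2.0173], [0.5227, -0.1103, -2.292], [0.5095, -0.1253, -2.292], [0.4962, -0.1403, -2.292], [0.483, -0.1553, -2.292], [0.4698, -0.1704, -2.292], [0.4566, -0.1854, -2.292], [0.4434, -0.2004, -2.292]]
scene [ 0.4816 -0.0028 -0.7298 -0.0323 -0.0351  0.0575] rms 0.00544 end of silhouette along heading [-0.0068 -0.0067 -0.0046 -0.0045]
[[0.4816, -0.0028, -0.7298], [0.4965, -0.0162, -0.7298], [0.5114, -0.0295, -0.7298], [0.526, -0.0431, -0.8621], [0.5357, -0.0605, -1.2621], [0.5376, -0.0802, -1.6972], [0.5313, -0.099, -2.0972], [0.5187, -0.1145, -2.2997], [0.5054, -0.1294, -2.2997], [0.4921, -0.1444, -2.2997], [0.4787, -0.1593, -2.2997], [0.4654, -0.1742, -2.2997], [0.4521, -0.1891, -2.2997], [0.4388, -0.204, -2.2997]]
```

View pics/p3.png

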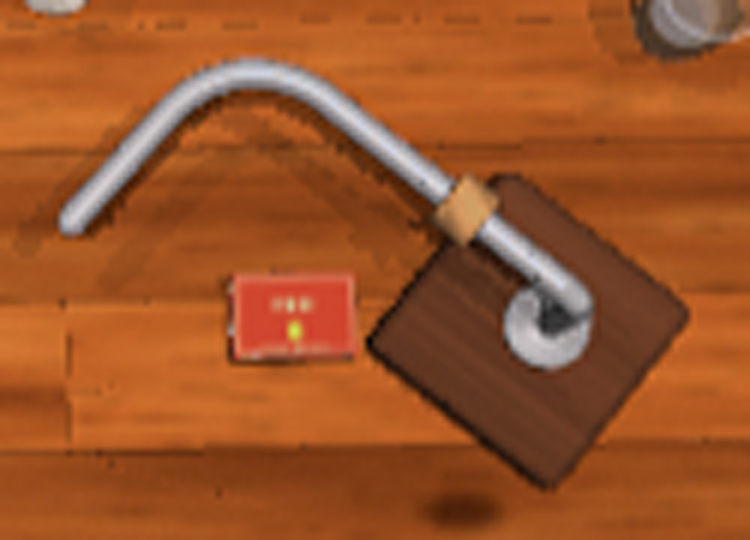

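The crop shows the free end at (66,228), the bend apex at (250,73), the collar spanning (433,205)–(498,215) and the bar meeting the post at about (575,297). The plinth corners are (505,175), (688,318), (548,487) and (368,342). I'll refit using the low-saturation (steel) pixels, which is sharper than depth edges.

```bash
cat > fit.py <<'E'
from h import *; import pickle
from bar import line
from scipy.optimize import least_squares
from scipy.spatial import cKDTree
a,b=pickle.load(open('c0.pkl','rb'))
res={}
for nm,c in(('top',b),('scene',a)):
    w=cloud(c);x,y,z=w[...,0],w[...,1],w[...,2]
    m=((x>.46)&(x<.58)&(y>-.19)&(y<.04)&(z>.065)&(z<.11)).astype(np.uint8)
    m=cv2.dilate(m,np.ones((3,3)))
    K=4; big=cv2.resize(c['image'],None,fx=K,fy=K,interpolation=cv2.INTER_LINEAR); M=cv2.resize(m,None,fx=K,fy=K,interpolation=cv2.INTER_NEAREST)
    h=cv2.cvtColor(big,cv2.COLOR_RGB2HSV); sel=(M>0)&(h[...,1]<90)&(h[...,2]>70)
    v,u=np.nonzero(sel); q=np.array([onplane(c,(i+.5)/K-.5,(j+.5)/K-.5,.0855) for i,j in zip(u[::3],v[::3])])[:,:2]
    def r(P):
        l=line([*P,.07]);t=cKDTree(l[:,:2]); d,i=t.query(q); ok=(i>4)&(i<len(l)-2)
        return np.r_[d*ok, P[3:6]*.001*np.sqrt(len(q))]
    s=least_squares(r,[.482,0,-.76,0,0,0],x_scale=[.01,.01,.1,.1,.1,.1],diff_step=1e-3)
    P=s.x; hd=np.array([np.cos(P[2]),np.sin(P[2])])
    for it in range(3):
        pr=(q-P[:2])@hd; lat=(q-P[:2])@[-hd[1],hd[0]]; e=np.percentile(pr[(abs(lat)<.002)&(pr<.03)],1)
        # shift tip so that silhouette end lies 6 mm out, refit the rest
        P[:2]+=hd*(e+.006)
        f=lambda k:r(np.r_[P[0]-hd[1]*k[0],P[1]+hd[0]*k[0],k[1:]])
        s=least_squares(f,np.r_[0,P[2:]],x_scale=[.01,.1,.1,.1,.1],diff_step=1e-3); k=s.x
        P=np.r_[P[0]-hd[1]*k[0],P[1]+hd[0]*k[0],k[1:]]; hd=np.array([np.cos(P[2]),np.sin(P[2])])
    print(nm,len(q),P.round(4),'rms',np.sqrt(np.mean(s.fun[:len(q)]**2)).round(5),'(6mm-half strip=.0035)')
    res[nm]=P
    l=line([*P,.135]); print(l[::40].round(4).tolist())
    np.save('q_'+nm+'.npy',q)
pickle.dump(res,open('fit.pkl','wb'))
f=lambda X,Y,z:onplane(b,270+(X+.5)/6-.5,145+(Y+.5)/6-.5,z)
C=np.array([f(*k,.022)[:2] for k in((505,175),(688,318),(548,487),(368,342))])
print('plinth',C.round(4).tolist(),'centre',C.mean(0).round(4),'sides',np.linalg.norm(C-np.roll(C,-1,0),axis=1).round(4))
e=C-np.roll(C,-1,0); print('edge angles',np.degrees(np.arctan2(e[:,1],e[:,0])).round(1))
for k in((436,190),(448,204),(433,205),(462,243),(468,178),(498,212),(575,297)):print('collar/bar',k,f(*k,.09).round(4))
E
python3 fit.py
```

```text
top 2466 [ 0.4822 -0.0013 -0.7447  0.0549 -0.1093  0.0735] rms 0.00313 (6mm-half strip=.0035)
[[0.4822, -0.0013, -0.7447], [0.4969, -0.0148, -0.7447], [0.5116, -0.0284, -0.7447], [0.5263, -0.0419, -0.7898], [0.5373, -0.0585, -1.1898], [0.5402, -0.0781, -1.6991], [0.5338, -0.0969, -2.0991], [0.5212, -0.1124, -2.2856], [0.5081, -0.1275, -2.2856], [0.495, -0.1426, -2.2856], [0.4819, -0.1577, -2.2856], [0.4688, -0.1728, -2.2856], [0.4557, -0.1879, -2.2856], [0.4426, -0.203, -2.2856]]
scene 2693 [ 0.4832  0.0012 -0.7398 -0.0525  0.0285  0.0449] rms 0.00526 (6mm-half strip=.0035)
[[0.4832, 0.0012, -0.7398], [0.4979, -0.0123, -0.7398], [0.5127, -0.0257, -0.7398], [0.5271, -0.0396, -0.8923], [0.5363, -0.0572, -1.2923], [0.538, -0.077, -1.6638], [0.5322, -0.0961, -2.0638], [0.5201, -0.1119, -2.2789], [0.5071, -0.1271, -2.2789], [0.4941, -0.1423, -2.2789], [0.4811, -0.1575, -2.2789], [0.4681, -0.1727, -2.2789], [0.4551, -0.1879, -2.2789], [0.4421, -0.2031, -2.2789]]
plinth [[0.5095, -0.188], [0.4468, -0.2611], [0.3768, -0.1989], [0.4388, -0.1269]] centre [ 0.443  -0.1937] sides [0.0963 0.0937 0.095  0.0934]
edge angles [  49.4  -41.7 -130.8  139.2]
collar/bar (436, 190) [ 0.4904 -0.1443  0.09  ]
collar/bar (448, 204) [ 0.4847 -0.1487  0.09  ]
collar/bar (433, 205) [ 0.4844 -0.1428  0.09  ]
collar/bar (462, 243) [ 0.4691 -0.1534  0.09  ]
collar/bar (468, 178) [ 0.495 -0.157  0.09 ]
collar/bar (498, 212) [ 0.4812 -0.168   0.09  ]
collar/bar (575, 297) [ 0.447  -0.1961  0.09  ]
```

Request:
{"op": "jog_arm", "data": {
  "motion": [
    [[-0.7, -0.57, 0.15], [0, 0, 0], -1],
    [[-0.7, -0.57, 0.15], [0, 0, 0], -1],
    [[-0.7, -0.57, 0.15], [0, 0, 0], -1],
    [[-0.7, -0.57, 0.15], [0, 0, 0], -1],
    [[-0.7, -0.57, 0.15], [0, 0, 0], -1],
    [[-0.7, -0.57, 0.15], [0, 0, 0], -1],
    [[-0.7, -0.57, 0.15], [0, 0, 0], -1],
    [[-0.7, -0.57, 0.15], [0, 0, 0], -1],
    [[-0.7, -0.57, 0.15], [0, 0, 0], -1],
    [[-0.7, -0.57, 0.15], [0, 0, 0], -1]
  ]
}}

```text
t: 0.93
ee_pos: [0.4286, 0.2682, 0.154]
orientation: [-0.659, -3.071, 0.0]
contact_force: [0.5, 0.0, -0.3]
width: 0.095
```

Request:
{"op": "jog_arm", "data": {
  "motion": [
    [[0, 0, 0], [0, 0, -1], -1],
    [[0, 0, 0], [0, 0, -1], -1],
    [[0, 0, 0], [0, 0, -1], -1],
    [[0, 0, 0], [0, 0, -1], -1],
    [[0, 0, 0], [0, 0, -1], -1],
    [[0, 0, 0], [0, 0, -1], -1],
    [[0, 0, 0], [0, 0, -1], -1],
    [[0, 0, 0], [0, 0, -1], -1],
    [[0, 0, 0], [0, 0, -1], -1],
    [[0, 0, 0], [0, 0, 0], -1]
  ]
}}

```text
t: 1.77
ee_pos: [0.4282, 0.2698, 0.1542]
orientation: [0.568, -3.089, 0.0]
contact_force: [0.0, -0.4, -0.1]
width: 0.0952
```

```bash
cat > st.py <<'E'
from h import *; import sys
o=env.get_obs(); M=R.from_rotvec(o['orientation']).as_matrix(); p=o['ee_pos']
print('t',o['t'].__round__(2) if isinstance(o['t'],float) else o['t'],'p',p.round(4),'yawx',np.degrees(np.arctan2(M[1,0],M[0,0])).round(2),'zax',M[:,2].round(3),'F',o['contact_force'].round(2),'Ftool',(M.T@o['contact_force']).round(2),'T',o['ft_torque'].round(3),'w',round(o['width'],4))
if len(sys.argv)>3:
    d=np.array([float(s) for s in sys.argv[1:4]])-p; print('units to target',(M.T@d/.04).round(3))
E
python3 st.py .4705 .184 .021
```

```text
t 1.77 p [0.4282 0.2698 0.1542] yawx -159.14 zax [-0.001 -0.    -1.   ] F [ 0.03 -0.37 -0.12] Ftool [ 0.1  -0.36  0.12] T [ 0.06   0.106 -0.018] w 0.0952
units to target [-0.228 -2.38   3.329]
```

Request:
{"op": "jog_arm", "data": {
  "motion": [
    [[-0.057, -0.595, 0], [0, 0, 0], -1],
    [[-0.057, -0.595, 0], [0, 0, 0], -1],
    [[-0.057, -0.595, 0], [0, 0, 0], -1],
    [[-0.057, -0.595, 0], [0, 0, 0], -1],
    [[0, 0, 0.6], [0, 0, 0], -1],
    [[0, 0, 0.6], [0, 0, 0], -1],
    [[0, 0, 0.6], [0, 0, 0], -1],
    [[0, 0, 0.6], [0, 0, 0], -1],
    [[0, 0, 0.5], [0, 0, 0], -1],
    [[0, 0, 0], [0, 0, 0], -1]
  ]
}}

```text
t: 2.6
ee_pos: [0.4669, 0.183, 0.0338]
orientation: [0.561, -3.082, 0.001]
contact_force: [-0.2, -0.2, 0.1]
width: 0.0947
```

```bash
python3 st.py .4705 .184 .021; python3 - <<'E'
from h import *
a=capture('scene');save(cv2.resize(a['image'][100:240,150:310],None,fx=4,fy=4,interpolation=cv2.INTER_CUBIC),'p4.png')
E
```

```text
t 2.6 p [0.4669 0.183  0.0338] yawx -159.36 zax [-0.009 -0.002 -1.   ] F [-0.18 -0.24  0.13] Ftool [ 0.25 -0.16 -0.13] T [0.031 0.053 0.037] w 0.0947
units to target [-0.097 -0.009  0.318]
```

View pics/p4.png

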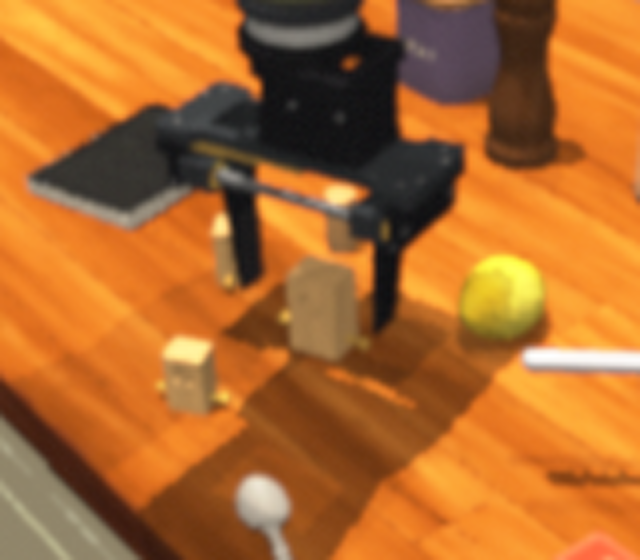

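Request:
{"op": "jog_arm", "data": {
  "motion": [
    [[-0.05, 0, 0.2], [0, 0, 0], -1],
    [[0, 0, 0.12], [0, 0, 0], -1],
    [[0, 0, 0], [0, 0, 0], 1],
    [[0, 0, 0], [0, 0, 0], 1],
    [[0, 0, 0], [0, 0, 0], 1],
    [[0, 0, 0], [0, 0, 0], 1],
    [[0, 0, 0], [0, 0, 0], 1],
    [[0, 0, 0], [0, 0, 0], 1],
    [[0, 0, 0], [0, 0, 0], 1],
    [[0, 0, 0], [0, 0, 0], 1]
  ],
  "force": 9
}}

```text
t: 3.48
ee_pos: [0.4727, 0.1849, 0.0259]
orientation: [-0.566, 3.09, 0.0]
contact_force: [-1.0, 0.3, 0.1]
width: 0.0471
```

```bash
python3 st.py .4705 .184 .021
```

```text
t 3.48 p [0.4727 0.1849 0.0259] yawx -159.23 zax [ 0.  0. -1.] F [-1.01  0.3   0.08] Ftool [ 0.83  0.64 -0.08] T [ 0.006  0.048 -0.013] w 0.0471
units to target [ 0.059 -0.001  0.124]
```

Request:
{"op": "jog_arm", "data": {
  "motion": [
    [[0.05, 0, 0.12], [0, 0, 0], -0.2],
    [[0, 0, 0], [0, 0, 0], 1],
    [[0, 0, 0], [0, 0, 0], 1],
    [[0, 0, 0], [0, 0, 0], 1],
    [[0, 0, 0], [0, 0, 0], 1],
    [[0, 0, 0], [0, 0, 0], 1],
    [[0, 0, 0], [0, 0, 0], 1],
    [[0, 0, 0], [0, 0, 0], 1],
    [[0, 0, 0], [0, 0, 0], 1]
  ]
}}

```text
t: 4.23
ee_pos: [0.4707, 0.1841, 0.021]
orientation: [0.566, -3.09, -0.0]
contact_force: [-0.3, -0.2, -0.3]
width: 0.0341
```

```bash
python3 st.py .4705 .184 .021
```

```text
t 4.23 p [0.4707 0.1841 0.021 ] yawx -159.23 zax [-0. -0. -1.] F [-0.26 -0.16 -0.31] Ftool [ 0.3  -0.06  0.31] T [ 0.091  0.073 -0.035] w 0.0341
units to target [ 0.007 -0.001 -0.   ]
```

Request:
{"op": "jog_arm", "data": {
  "motion": [
    [[0, 0, -0.4], [0, 0, 0], 1],
    [[0, 0, -0.6], [0, 0, 0.5], 1],
    [[0, 0, -0.6], [0, 0, 1], 1],
    [[0, 0, -0.6], [0, 0, 1], 1],
    [[0, 0, -0.3], [0, 0, 1], 1],
    [[0, 0, 0], [0, 0, 1], 1],
    [[0, 0, 0], [0, 0, 1], 1],
    [[0, 0, 0], [0, 0, 1], 1],
    [[0, 0, 0], [0, 0, 1], 1],
    [[0, 0, 0], [0, 0, 1], 1]
  ]
}}

```text
t: 5.07
ee_pos: [0.4706, 0.1841, 0.1209]
orientation: [-0.599, -3.084, 0.0]
contact_force: [0.5, -0.4, -1.3]
width: 0.034
```

Request:
{"op": "jog_arm", "data": {
  "motion": [
    [[0, 0, 0], [0, 0, 1], 1],
    [[0, 0, 0], [0, 0, 1], 1],
    [[0, 0, 0], [0, 0, 1], 1],
    [[0, 0, 0], [0, 0, 1], 1],
    [[0, 0, 0], [0, 0, 0.16], 1],
    [[0, 0, 0], [0, 0, 0], 1],
    [[0, 0, 0], [0, 0, 0], 1]
  ]
}}

```text
t: 5.65
ee_pos: [0.4707, 0.1841, 0.121]
orientation: [-1.137, -2.929, 0.0]
contact_force: [0.6, 0.3, -0.9]
width: 0.034
```

```bash
python3 st.py .453 .0265 .068
```

```text
t 5.65 p [0.4707 0.1841 0.121 ] yawx 137.58 zax [-0. -0. -1.] F [ 0.59  0.26 -0.87] Ftool [-0.26  0.59  0.87] T [ 0.009  0.009 -0.002] w 0.034
units to target [-2.331 -3.207  1.324]
```

Request:
{"op": "jog_arm", "data": {
  "motion": [
    [[-0.2, -0.3, 0.1], [0, 0, 0], 1],
    [[-0.4, -0.55, 0.2], [0, 0, 0], 1],
    [[-0.4, -0.55, 0.2], [0, 0, 0], 1],
    [[-0.4, -0.55, 0.2], [0, 0, 0], 1],
    [[-0.4, -0.55, 0.2], [0, 0, 0], 1],
    [[-0.33, -0.44, 0.22], [0, 0, 0], 1],
    [[-0.2, -0.27, 0.2], [0, 0, 0], 1],
    [[0, 0, 0.2], [0, 0, 0], 1],
    [[0, 0, 0], [0, 0, 0], 1],
    [[0, 0, 0], [0, 0, 0], 1]
  ]
}}

```text
t: 6.48
ee_pos: [0.4524, 0.027, 0.0599]
orientation: [-1.138, -2.927, -0.0]
contact_force: [-0.0, -0.2, -0.8]
width: 0.034
```

```bash
python3 st.py .453 .0265 .068;  python3 - <<'E'
from h import *; import pickle
a=capture('scene');b=capture('top');pickle.dump((a,b),open('c1.pkl','wb'))
A=cv2.resize(a['image'][150:270,220:380],None,fx=4,fy=4,interpolation=cv2.INTER_CUBIC)
save(A,'p5.png')
E
```

```text
t 6.48 p [0.4524 0.027  0.0599] yawx 137.51 zax [-0.001  0.    -1.   ] F [-0.02 -0.21 -0.82] Ftool [-0.13 -0.17  0.82] T [-0.002  0.014 -0.004] w 0.034
units to target [-0.019  0.001 -0.204]
```

View pics/p5.png

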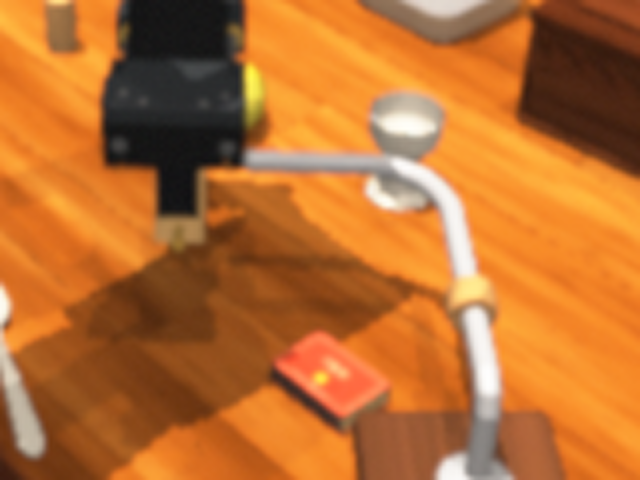

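Block gripped upright, forward edge (205,200) just left of the bar's end at (245,157). It is 8 mm low, so I'll raise it and then creep on.

Request:
{"op": "jog_arm", "data": {
  "motion": [
    [[0, 0, -0.2], [0, 0, 0], 1],
    [[-0.2, 0, 0], [0, 0, 0], 1],
    [[-0.15, 0, 0], [0, 0, 0], 1],
    [[0, 0, 0], [0, 0, 0], 1],
    [[0, 0, 0], [0, 0, 0], 1]
  ]
}}

```text
t: 7.0
ee_pos: [0.4635, 0.0169, 0.0685]
orientation: [1.14, 2.927, 0.0]
contact_force: [-0.7, -0.2, -1.1]
width: 0.0341
```

```bash
python3 st.py .4825 -.0005 .068; python3 - <<'E'
from h import *; import pickle
b=capture('scene')
w=cloud(b);A=b['image'][165:225,245:345]
save(cv2.resize(A,None,fx=8,fy=8,interpolation=cv2.INTER_CUBIC),'p6.png')
E
```

```text
t 7.0 p [0.4635 0.0169 0.0685] yawx 137.45 zax [ 0.  0. -1.] F [-0.73 -0.24 -1.13] Ftool [ 0.38 -0.67  1.13] T [-0.04  -0.017  0.021] w 0.0341
units to target [-0.643  0.001  0.013]
```

View pics/p6.png

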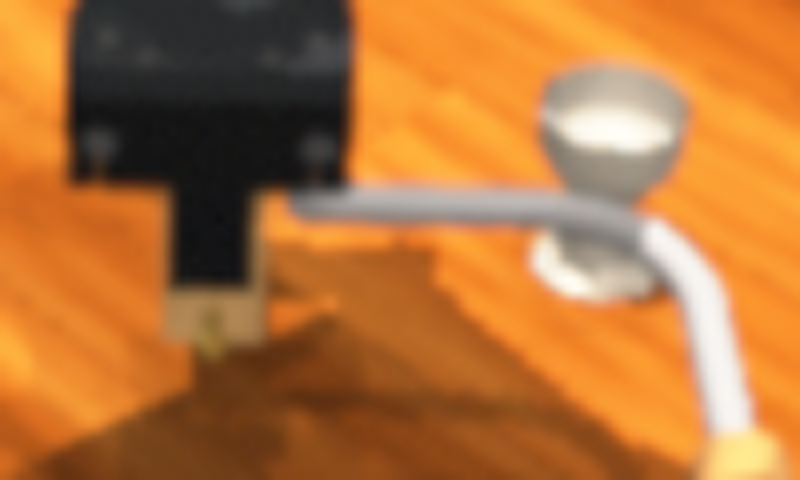

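The picture shows about 7 mm between the block's front edge (265,230) and the bar end (292,203), which agrees with the numbers. I'll creep on and watch the force.

Request:
{"op": "jog_arm", "data": {
  "motion": [
    [[-0.03, 0, 0], [0, 0, 0], 1],
    [[-0.03, 0, 0], [0, 0, 0], 1],
    [[-0.03, 0, 0], [0, 0, 0], 1],
    [[-0.03, 0, 0], [0, 0, 0], 1],
    [[-0.03, 0, 0], [0, 0, 0], 1],
    [[-0.03, 0, 0], [0, 0, 0], 1],
    [[-0.03, 0, 0], [0, 0, 0], 1],
    [[0, 0, 0], [0, 0, 0], 1]
  ]
}}

```text
t: 7.72
ee_pos: [0.4692, 0.0113, 0.0682]
orientation: [-1.139, -2.928, 0.0]
contact_force: [-0.8, 0.1, -1.3]
width: 0.0337
```

Request:
{"op": "jog_arm", "data": {
  "motion": [
    [[-0.02, 0, 0], [0, 0, 0], 1],
    [[-0.02, 0, 0], [0, 0, 0], 1],
    [[-0.02, 0, 0], [0, 0, 0], 1],
    [[-0.02, 0, 0], [0, 0, 0], 1],
    [[0, 0, 0], [0, 0, 0], 1]
  ]
}}

```text
t: 8.13
ee_pos: [0.4715, 0.0091, 0.0681]
orientation: [-1.139, -2.928, 0.0]
contact_force: [-1.1, -0.3, -2.0]
width: 0.034
```

```bash
python3 st.py .4825 -.0005 .068
```

```text
t 8.13 p [0.4715 0.0091 0.0681] yawx 137.47 zax [-0. -0. -1.] F [-1.15 -0.29 -2.  ] Ftool [ 0.65 -0.98  2.  ] T [-0.018  0.038 -0.011] w 0.034
units to target [-0.364  0.008  0.003]
```

Request:
{"op": "jog_arm", "data": {
  "motion": [
    [[0, -0.01, 0.03], [0, 0, 0], 1],
    [[0, 0, 0], [0, 0, 0], 1],
    [[0, 0, 0], [0, 0, 0], 1]
  ]
}}

```text
t: 8.38
ee_pos: [0.4714, 0.0089, 0.0671]
orientation: [1.139, 2.928, -0.0]
contact_force: [-0.3, -0.3, -1.6]
width: 0.034
```

```bash
python3 st.py .4825 -.0005 .068
```

```text
t 8.38 p [0.4714 0.0089 0.0671] yawx 137.48 zax [ 0. -0. -1.] F [-0.34 -0.26 -1.65] Ftool [ 0.07 -0.42  1.65] T [-0.081  0.018 -0.003] w 0.034
units to target [-0.363  0.015 -0.022]
```

Request:
{"op": "jog_arm", "data": {
  "motion": [
    [[-0.02, 0, 0], [0, 0, 0], 1],
    [[-0.02, 0, 0], [0, 0, 0], 1],
    [[-0.02, 0, 0], [0, 0, 0], 1],
    [[-0.02, 0, 0], [0, 0, 0], 1],
    [[-0.02, 0, 0], [0, 0, 0], 1],
    [[-0.02, 0, 0], [0, 0, 0], 1],
    [[0, 0, 0], [0, 0, 0], 1]
  ]
}}

```text
t: 8.97
ee_pos: [0.475, 0.0056, 0.0671]
orientation: [1.139, 2.928, -0.0]
contact_force: [-0.0, 0.2, -1.9]
width: 0.034
```

```bash
python3 st.py .4825 -.0005 .068
```

```text
t 8.97 p [0.475  0.0056 0.0671] yawx 137.47 zax [ 0. -0. -1.] F [-0.01  0.22 -1.93] Ftool [0.16 0.15 1.93] T [-0.025  0.034 -0.017] w 0.034
units to target [-0.241  0.015 -0.023]
```

Request:
{"op": "jog_arm", "data": {
  "motion": [
    [[0, 0, 0.03], [0, 0, 0], 1],
    [[-0.02, 0, 0], [0, 0, 0], 1],
    [[-0.02, 0, 0], [0, 0, 0], 1],
    [[-0.02, 0, 0], [0, 0, 0], 1],
    [[0, 0, 0], [0, 0, 0], 1],
    [[0, 0, 0], [0, 0, 0], 1]
  ]
}}

```text
t: 9.47
ee_pos: [0.4767, 0.004, 0.0659]
orientation: [1.139, 2.928, 0.0]
contact_force: [0.4, -0.7, -1.6]
width: 0.0343
```

```bash
python3 st.py .4825 -.0005 .068
```

```text
t 9.47 p [0.4767 0.004  0.0659] yawx 137.47 zax [ 0. -0. -1.] F [ 0.37 -0.68 -1.56] Ftool [-0.74 -0.25  1.56] T [ 0.066 -0.021 -0.043] w 0.0343
units to target [-0.183  0.015 -0.052]
```

Request:
{"op": "jog_arm", "data": {
  "motion": [
    [[-0.04, 0, 0], [0, 0, 0], 1],
    [[-0.04, 0, 0], [0, 0, 0], 1],
    [[-0.04, 0, 0], [0, 0, 0], 1],
    [[-0.04, 0, 0], [0, 0, 0], 1],
    [[-0.04, 0, 0], [0, 0, 0], 1],
    [[-0.04, 0, 0], [0, 0, 0], 1],
    [[0, 0, 0], [0, 0, 0], 1]
  ]
}}

```text
t: 10.05
ee_pos: [0.484, -0.0027, 0.0659]
orientation: [1.14, 2.927, 0.0]
contact_force: [0.3, -0.2, -1.1]
width: 0.0341
```

```bash
python3 st.py .4825 -.0005 .068
```

```text
t 10.05 p [ 0.484  -0.0027  0.0659] yawx 137.46 zax [ 0. -0. -1.] F [ 0.33 -0.19 -1.11] Ftool [-0.37  0.08  1.11] T [-0.03   0.005  0.015] w 0.0341
units to target [ 0.063  0.015 -0.052]
```

Request:
{"op": "jog_arm", "data": {
  "motion": [
    [[-0.04, 0, 0], [0, 0, 0], 1],
    [[-0.04, 0, 0], [0, 0, 0], 1],
    [[-0.04, 0, 0], [0, 0, 0], 1],
    [[-0.04, 0, 0], [0, 0, 0], 1],
    [[-0.04, 0, 0], [0, 0, 0], 1],
    [[-0.04, 0, 0], [0, 0, 0], 1],
    [[-0.04, 0, 0], [0, 0, 0], 1],
    [[0, 0, 0], [0, 0, 0], 1]
  ]
}}

```text
t: 10.72
ee_pos: [0.4922, -0.0102, 0.0659]
orientation: [1.14, 2.928, -0.0]
contact_force: [0.7, 1.0, -1.5]
width: 0.0343
```

```bash
python3 st.py .4825 -.0005 .068
```

```text
t 10.72 p [ 0.4922 -0.0102  0.0659] yawx 137.46 zax [ 0. -0. -1.] F [ 0.68  1.02 -1.49] Ftool [0.19 1.21 1.49] T [-0.063  0.006 -0.033] w 0.0343
units to target [ 0.342  0.015 -0.053]
```

Request:
{"op": "jog_arm", "data": {
  "motion": [
    [[0, 0.025, 0], [0, 0, 0], 1],
    [[0, 0, 0], [0, 0, 0], 1],
    [[0, 0, 0], [0, 0, 0], 1]
  ]
}}

```text
t: 10.97
ee_pos: [0.4926, -0.0092, 0.0658]
orientation: [-1.139, -2.928, 0.0]
contact_force: [-0.1, 0.4, -0.9]
width: 0.0337
```

Request:
{"op": "jog_arm", "data": {
  "motion": [
    [[0, 0.025, 0], [0, 0, 0], 1],
    [[0, 0, 0], [0, 0, 0], 1],
    [[0, 0, 0], [0, 0, 0], 1]
  ]
}}

```text
t: 11.22
ee_pos: [0.4933, -0.0084, 0.0659]
orientation: [-1.139, -2.928, 0.0]
contact_force: [0.2, 0.6, -1.2]
width: 0.0339
```

```bash
python3 st.py .4825 -.0005 .068
```

```text
t 11.22 p [ 0.4933 -0.0084  0.0659] yawx 137.48 zax [-0.  0. -1.] F [ 0.19  0.64 -1.21] Ftool [0.29 0.6  1.21] T [-0.006  0.027 -0.036] w 0.0339
units to target [ 0.333 -0.036 -0.053]
```

Request:
{"op": "jog_arm", "data": {
  "motion": [
    [[0, 0.025, 0], [0, 0, 0], 1],
    [[0, 0, 0], [0, 0, 0], 1],
    [[0, 0, 0], [0, 0, 0], 1]
  ]
}}

```text
t: 11.47
ee_pos: [0.4937, -0.0081, 0.0656]
orientation: [-1.139, -2.927, 0.001]
contact_force: [-0.7, -2.0, -1.4]
width: 0.0344
```

Request:
{"op": "jog_arm", "data": {
  "motion": [
    [[0, 0.02, 0], [0, 0, 0], 1],
    [[0, 0, 0], [0, 0, 0], 1],
    [[0, 0, 0], [0, 0, 0], 1]
  ]
}}

```text
t: 11.72
ee_pos: [0.494, -0.0078, 0.0655]
orientation: [-1.139, -2.927, 0.002]
contact_force: [-1.6, -5.1, -2.2]
width: 0.0337
```

```bash
python3 st.py .4825 -.0005 .068
```

```text
t 11.72 p [ 0.494  -0.0078  0.0655] yawx 137.49 zax [-0.001 -0.001 -1.   ] F [-1.59 -5.13 -2.24] Ftool [-2.29 -4.85  2.25] T [-0.911  0.402  0.025] w 0.0337
units to target [ 0.335 -0.061 -0.063]
```

```bash
cat > plan.py <<'E'
# usage: plan.py n ds lat [z]: print n rows along the mean bar curve, ds mm each; lat = mm shift to the left of travel
from h import *; import pickle,sys
from bar import line
f=pickle.load(open('fit.pkl','rb')); A=line([*f['top'],.135]);B=line([*f['scene'],.135]);n=min(len(A),len(B))
C=(A[:n,:2]+B[:n,:2])/2; C=np.vstack([C[0]+(C[0]-C[1])*np.arange(80,0,-1)[:,None],C]); S=np.arange(-80,n)*.0005
P=lambda s:np.array([np.interp(s,S,C[:,0]),np.interp(s,S,C[:,1])])
def pose(s,lat):
    e=P(s+.012)-P(s-.012); h=np.arctan2(e[1],e[0]); u=np.array([np.cos(h),np.sin(h)]); nl=np.array([-u[1],u[0]])
    return .5*P(s)+.25*(P(s+.012)+P(s-.012))+nl*lat, h,u,nl
OFF=.0015
def main():
    N=int(sys.argv[1]);ds=float(sys.argv[2])/1000;lat=float(sys.argv[3])/1000
    o=env.get_obs();M=R.from_rotvec(o['orientation']).as_matrix();p=o['ee_pos'];F=o['contact_force']
    th=np.arctan2(-M[1,0],-M[0,0]);u=np.array([np.cos(th),np.sin(th)]);nl=np.array([-u[1],u[0]])
    cmd=p[:2]-F[:2]/5500; b=p[:2]+OFF*u
    ss=np.arange(-.03,.24,.0005); i=np.argmin([np.linalg.norm(P(s)-b) for s in ss]); s0=ss[i]
    q,h,uu,nn=pose(s0,0)
    print('t %.1f s %.1f mm  lat(meas) %.2f lat(cmd) %.2f  yawerr %.3f rad  Falong %.2f Fleft %.2f Fz %.2f Tz %.3f z %.4f b %s h %.3f'%(o['t'],s0*1e3,(b-q)@nn*1e3,(cmd+OFF*u-q)@nn*1e3,(th-h+np.pi)%(2*np.pi)-np.pi,F[:2]@u,F[:2]@nl,F[2],o['ft_torque'][2],p[2],b.round(4),th))
    O=np.array([.443,-.1937]);a=np.radians(49.1);d=b-O;print('rail frame y %.4f x %.4f'%(d@[np.cos(a),np.sin(a)],d@[np.sin(a),-np.cos(a)]))
    c=cmd;rows=[]
    for k in range(1,N+1):
        q,h,uu,_=pose(s0+ds*k,lat); t=q-OFF*uu
        Mx=np.array([-np.cos(th),-np.sin(th)]);My=np.array([-np.sin(th),np.cos(th)]) # tool x back; tool y left of travel
        d=t-c; dy=(h-th+np.pi)%(2*np.pi)-np.pi
        rows.append([[round(d@Mx/.04,3),round(d@My/.04,3),0],[0,0,round(-np.degrees(dy)/5,2)],1]); c=t;th=h
    print(rows)
main()
E
python3 plan.py 4 2 0
```

```text
t 11.7 s 15.0 mm  lat(meas) 1.96 lat(cmd) 2.84  yawerr 0.000 rad  Falong 2.29 Fleft -4.86 Fz -2.24 Tz 0.025 z 0.0655 b [ 0.4951 -0.0088] h -0.742
rail frame y 0.1739 x -0.0817
[[[np.float64(-0.059), np.float64(-0.071), 0], [0, 0, np.float64(0.0)], 1], [[np.float64(-0.05), np.float64(-0.0), 0], [0, 0, np.float64(0.0)], 1], [[np.float64(-0.05), np.float64(0.0), 0], [0, 0, np.float64(0.0)], 1], [[np.float64(-0.05), np.float64(-0.0), 0], [0, 0, np.float64(0.0)], 1]]
```

Request:
{"op": "jog_arm", "data": {
  "motion": [
    [[0, -0.08, 0], [0, 0, 0], 1],
    [[-0.04, 0, 0], [0, 0, 0], 1],
    [[-0.05, 0, 0], [0, 0, 0], 1],
    [[-0.05, 0, 0], [0, 0, 0], 1],
    [[-0.05, 0, 0], [0, 0, 0], 1],
    [[-0.05, 0, 0], [0, 0, 0], 1],
    [[-0.05, 0, 0], [0, 0, 0], 1],
    [[-0.05, 0, 0], [0, 0, 0], 1],
    [[-0.04, 0, 0], [0, 0, 0], 1],
    [[0, 0, 0], [0, 0, 0], 1]
  ]
}}

```text
t: 12.55
ee_pos: [0.5038, -0.02, 0.0659]
orientation: [1.139, 2.927, 0.0]
contact_force: [0.1, -1.1, -1.4]
width: 0.0339
```

```bash
sed -i 's/print(rows)/print(str(rows).replace("np.float64(","").replace("), 0","XX").replace(")","").replace("XX",", 0"))/' plan.py; python3 plan.py 9 2 -0.2
```

```text
t 12.6 s 30.5 mm  lat(meas) -0.44 lat(cmd) -0.31  yawerr -0.000 rad  Falong 0.82 Fleft -0.68 Fz -1.44 Tz 0.030 z 0.0659 b [ 0.505 -0.021] h -0.742
rail frame y 0.1711 x -0.0662
[[[-0.051, 0.003, 0], [0, 0, -0.0], 1], [[-0.05, -0.0, 0], [0, 0, 0.0], 1], [[-0.05, 0.0, 0], [0, 0, -0.0], 1], [[-0.05, 0.0, 0], [0, 0, -0.0], 1], [[-0.05, -0.0, 0], [0, 0, 0.0], 1], [[-0.05, 0.0, 0], [0, 0, -0.0], 1], [[-0.05, -0.0, 0], [0, 0, 0.01], 1], [[-0.05, -0.0, 0], [0, 0, 0.05], 1], [[-0.05, -0.001, 0], [0, 0, 0.08], 1]]
```

Request:
{"op": "jog_arm", "data": {
  "motion": [
    [[-0.05, 0, 0], [0, 0, 0], 1],
    [[-0.05, 0, 0], [0, 0, 0], 1],
    [[-0.05, 0, 0], [0, 0, 0], 1],
    [[-0.05, 0, 0], [0, 0, 0], 1],
    [[-0.05, 0, 0], [0, 0, 0], 1],
    [[0, 0, 0], [0, 0, 0], 1]
  ]
}}

```text
t: 13.05
ee_pos: [0.5112, -0.0269, 0.0659]
orientation: [1.14, 2.927, -0.0]
contact_force: [0.6, 0.3, -1.0]
width: 0.0342
```

```bash
python3 plan.py 9 1.5 -0.2
```

```text
t 13.1 s 40.5 mm  lat(meas) -0.47 lat(cmd) -0.59  yawerr -0.000 rad  Falong 0.20 Fleft 0.62 Fz -1.04 Tz -0.031 z 0.0659 b [ 0.5124 -0.0279] h -0.742
rail frame y 0.1707 x -0.0561
[[[-0.034, 0.01, 0], [0, 0, -0.0], 1], [[-0.037, -0.0, 0], [0, 0, 0.0], 1], [[-0.037, -0.0, 0], [0, 0, 0.02], 1], [[-0.037, -0.0, 0], [0, 0, 0.04], 1], [[-0.037, -0.0, 0], [0, 0, 0.06], 1], [[-0.037, -0.0, 0], [0, 0, 0.08], 1], [[-0.037, -0.0, 0], [0, 0, 0.1], 1], [[-0.037, -0.0, 0], [0, 0, 0.12], 1], [[-0.037, -0.0, 0], [0, 0, 0.15], 1]]
```

Request:
{"op": "jog_arm", "data": {
  "motion": [
    [[-0.037, 0.007, 0], [0, 0, 0], 1],
    [[-0.037, 0, 0], [0, 0, 0], 1],
    [[-0.037, 0, 0], [0, 0, 0.02], 1],
    [[-0.037, 0, 0], [0, 0, 0.04], 1],
    [[-0.037, 0, 0], [0, 0, 0.06], 1],
    [[-0.037, 0, 0], [0, 0, 0.08], 1],
    [[0, 0, 0], [0, 0, 0], 1]
  ]
}}

```text
t: 13.63
ee_pos: [0.5179, -0.0326, 0.0659]
orientation: [1.166, 2.917, 0.0]
contact_force: [0.4, -0.1, -1.3]
width: 0.034
```

```bash
python3 plan.py 6 1.5 -0.2
```

```text
t 13.6 s 49.5 mm  lat(meas) -0.15 lat(cmd) -0.19  yawerr -0.001 rad  Falong 0.36 Fleft 0.24 Fz -1.31 Tz 0.013 z 0.0659 b [ 0.519  -0.0337] h -0.760
rail frame y 0.1707 x -0.0474
[[[-0.039, -0.001, 0], [0, 0, 0.09], 1], [[-0.037, -0.0, 0], [0, 0, 0.12], 1], [[-0.037, -0.0, 0], [0, 0, 0.15], 1], [[-0.037, 0.0, 0], [0, 0, 0.17], 1], [[-0.037, 0.0, 0], [0, 0, 0.19], 1], [[-0.037, -0.0, 0], [0, 0, 0.21], 1]]
```

No contact so far, so I'm following the curve.

Request:
{"op": "jog_arm", "data": {
  "motion": [
    [[-0.038, 0, 0], [0, 0, 0.1], 1],
    [[-0.037, 0, 0], [0, 0, 0.12], 1],
    [[-0.037, 0, 0], [0, 0, 0.15], 1],
    [[-0.037, 0, 0], [0, 0, 0.17], 1],
    [[0, 0, 0], [0, 0, 0], 1]
  ]
}}

```text
t: 14.05
ee_pos: [0.5222, -0.0368, 0.066]
orientation: [1.235, 2.889, 0.0]
contact_force: [0.5, 0.3, -1.2]
width: 0.0339
```

```bash
python3 plan.py 6 1.5 -0.2
```

```text
t 14.1 s 55.5 mm  lat(meas) -0.11 lat(cmd) -0.22  yawerr -0.001 rad  Falong 0.10 Fleft 0.60 Fz -1.25 Tz 0.031 z 0.0660 b [ 0.5232 -0.0379] h -0.808
rail frame y 0.1703 x -0.0414
[[[-0.038, 0.001, 0], [0, 0, 0.18], 1], [[-0.037, -0.0, 0], [0, 0, 0.21], 1], [[-0.037, -0.0, 0], [0, 0, 0.23], 1], [[-0.037, -0.0, 0], [0, 0, 0.25], 1], [[-0.037, -0.0, 0], [0, 0, 0.28], 1], [[-0.037, 0.0, 0], [0, 0, 0.3], 1]]
```

Request:
{"op": "jog_arm", "data": {
  "motion": [
    [[-0.037, 0, 0], [0, 0, 0.19], 1],
    [[-0.037, 0, 0], [0, 0, 0.21], 1],
    [[-0.037, 0, 0], [0, 0, 0.23], 1],
    [[-0.037, 0, 0], [0, 0, 0.25], 1],
    [[0, 0, 0], [0, 0, 0], 1]
  ]
}}

```text
t: 14.47
ee_pos: [0.5261, -0.0412, 0.0659]
orientation: [1.345, 2.839, -0.0]
contact_force: [-0.4, 0.2, -0.9]
width: 0.0341
```

```bash
python3 plan.py 6 1.5 -0.2
```

```text
t 14.5 s 61.5 mm  lat(meas) -0.17 lat(cmd) -0.13  yawerr -0.001 rad  Falong -0.37 Fleft -0.21 Fz -0.91 Tz -0.037 z 0.0659 b [ 0.527  -0.0423] h -0.885
rail frame y 0.1694 x -0.0356
[[[-0.037, -0.002, 0], [0, 0, 0.26], 1], [[-0.037, 0.0, 0], [0, 0, 0.3], 1], [[-0.037, 0.0, 0], [0, 0, 0.32], 1], [[-0.037, 0.001, 0], [0, 0, 0.34], 1], [[-0.037, 0.001, 0], [0, 0, 0.34], 1], [[-0.037, 0.001, 0], [0, 0, 0.34], 1]]
```

Request:
{"op": "jog_arm", "data": {
  "motion": [
    [[-0.037, -0.001, 0], [0, 0, 0.27], 1],
    [[-0.037, 0, 0], [0, 0, 0.3], 1],
    [[-0.037, 0, 0], [0, 0, 0.32], 1],
    [[-0.037, 0.001, 0], [0, 0, 0.34], 1],
    [[0, 0, 0], [0, 0, 0], 1]
  ]
}}

```text
t: 14.88
ee_pos: [0.5296, -0.0459, 0.0659]
orientation: [1.496, 2.762, -0.0]
contact_force: [0.6, 0.5, -1.4]
width: 0.0343
```

```bash
python3 plan.py 6 1.5 -0.2
```

```text
t 14.9 s 67.5 mm  lat(meas) -0.22 lat(cmd) -0.36  yawerr -0.002 rad  Falong -0.14 Fleft 0.76 Fz -1.36 Tz -0.007 z 0.0659 b [ 0.5304 -0.0471] h -0.993
rail frame y 0.1680 x -0.0299
[[[-0.039, 0.005, 0], [0, 0, 0.33], 1], [[-0.037, 0.001, 0], [0, 0, 0.34], 1], [[-0.037, 0.001, 0], [0, 0, 0.34], 1], [[-0.037, 0.001, 0], [0, 0, 0.34], 1], [[-0.037, 0.001, 0], [0, 0, 0.34], 1], [[-0.037, 0.001, 0], [0, 0, 0.34], 1]]
```

Request:
{"op": "jog_arm", "data": {
  "motion": [
    [[-0.037, 0.004, 0], [0, 0, 0.34], 1],
    [[-0.037, 0.001, 0], [0, 0, 0.34], 1],
    [[-0.037, 0.001, 0], [0, 0, 0.34], 1],
    [[-0.037, 0.001, 0], [0, 0, 0.34], 1],
    [[0, 0, 0], [0, 0, 0], 1]
  ]
}}

```text
t: 15.3
ee_pos: [0.5328, -0.0508, 0.0658]
orientation: [1.656, 2.67, -0.0]
contact_force: [-0.8, 0.4, -0.7]
width: 0.0339
```

```bash
python3 plan.py 6 1.5 0
```

```text
t 15.3 s 73.5 mm  lat(meas) -0.13 lat(cmd) -0.03  yawerr 0.001 rad  Falong -0.71 Fleft -0.56 Fz -0.68 Tz -0.009 z 0.0658 b [ 0.5334 -0.0521] h -1.110
rail frame y 0.1662 x -0.0243
[[[-0.038, 0.001, 0], [0, 0, 0.35], 1], [[-0.037, 0.001, 0], [0, 0, 0.34], 1], [[-0.037, 0.001, 0], [0, 0, 0.34], 1], [[-0.037, 0.001, 0], [0, 0, 0.34], 1], [[-0.037, 0.001, 0], [0, 0, 0.34], 1], [[-0.037, 0.0, 0], [0, 0, 0.35], 1]]
```

Request:
{"op": "jog_arm", "data": {
  "motion": [
    [[-0.037, 0.001, 0], [0, 0, 0.35], 1],
    [[-0.037, 0.001, 0], [0, 0, 0.34], 1],
    [[-0.037, 0.001, 0], [0, 0, 0.34], 1],
    [[-0.037, 0.001, 0], [0, 0, 0.34], 1],
    [[0, 0, 0], [0, 0, 0], 1]
  ]
}}

```text
t: 15.72
ee_pos: [0.5353, -0.0561, 0.0659]
orientation: [1.811, 2.567, 0.0]
contact_force: [0.3, 0.0, -1.1]
width: 0.0338
```

```bash
python3 plan.py 6 1.5 0
```

```text
t 15.7 s 79.5 mm  lat(meas) -0.02 lat(cmd) -0.07  yawerr 0.002 rad  Falong 0.05 Fleft 0.25 Fz -1.13 Tz -0.008 z 0.0659 b [ 0.5358 -0.0575] h -1.229
rail frame y 0.1638 x -0.0190
[[[-0.042, 0.002, 0], [0, 0, 0.37], 1], [[-0.037, 0.0, 0], [0, 0, 0.35], 1], [[-0.037, 0.0, 0], [0, 0, 0.37], 1], [[-0.037, 0.0, 0], [0, 0, 0.37], 1], [[-0.037, 0.001, 0], [0, 0, 0.37], 1], [[-0.037, 0.001, 0], [0, 0, 0.37], 1]]
```

Still free of contact. I'm using longer steps now.

Request:
{"op": "jog_arm", "data": {
  "motion": [
    [[-0.038, 0.001, 0], [0, 0, 0.37], 1],
    [[-0.037, 0, 0], [0, 0, 0.35], 1],
    [[-0.037, 0, 0], [0, 0, 0.37], 1],
    [[-0.037, 0, 0], [0, 0, 0.37], 1],
    [[-0.037, 0.001, 0], [0, 0, 0.37], 1],
    [[0, 0, 0], [0, 0, 0], 1]
  ]
}}

```text
t: 16.22
ee_pos: [0.5374, -0.0631, 0.0659]
orientation: [2.01, 2.415, 0.0]
contact_force: [-0.9, -0.6, -1.2]
width: 0.0342
```

```bash
python3 plan.py 6 1.5 0
```

```text
t 16.2 s 87.0 mm  lat(meas) -0.08 lat(cmd) 0.09  yawerr 0.001 rad  Falong 0.39 Fleft -0.95 Fz -1.20 Tz -0.010 z 0.0659 b [ 0.5377 -0.0646] h -1.388
rail frame y 0.1596 x -0.0130
[[[-0.043, -0.002, 0], [0, 0, 0.39], 1], [[-0.037, 0.001, 0], [0, 0, 0.37], 1], [[-0.037, 0.001, 0], [0, 0, 0.37], 1], [[-0.037, 0.001, 0], [0, 0, 0.37], 1], [[-0.037, 0.001, 0], [0, 0, 0.37], 1], [[-0.037, 0.0, 0], [0, 0, 0.37], 1]]
```

Request:
{"op": "jog_arm", "data": {
  "motion": [
    [[-0.038, -0.01, 0], [0, 0, 0.38], 1],
    [[-0.037, 0.001, 0], [0, 0, 0.37], 1],
    [[-0.037, 0.001, 0], [0, 0, 0.37], 1],
    [[-0.037, 0.001, 0], [0, 0, 0.37], 1],
    [[0, 0, 0], [0, 0, 0], 1]
  ]
}}

```text
t: 16.63
ee_pos: [0.538, -0.069, 0.0659]
orientation: [2.162, 2.279, 0.0]
contact_force: [-0.2, -0.5, -2.2]
width: 0.0343
```

```bash
python3 plan.py 6 1.5 -0.3
```

```text
t 16.6 s 93.0 mm  lat(meas) -0.38 lat(cmd) -0.33  yawerr 0.002 rad  Falong 0.49 Fleft -0.28 Fz -2.15 Tz -0.018 z 0.0659 b [ 0.5381 -0.0705] h -1.518
rail frame y 0.1554 x -0.0087
[[[-0.041, 0.001, 0], [0, 0, 0.39], 1], [[-0.037, 0.0, 0], [0, 0, 0.37], 1], [[-0.037, 0.0, 0], [0, 0, 0.37], 1], [[-0.037, 0.001, 0], [0, 0, 0.37], 1], [[-0.037, 0.001, 0], [0, 0, 0.37], 1], [[-0.037, 0.001, 0], [0, 0, 0.37], 1]]
```

Request:
{"op": "jog_arm", "data": {
  "motion": [
    [[-0.039, 0, 0], [0, 0, 0.38], 1],
    [[-0.037, 0, 0], [0, 0, 0.37], 1],
    [[-0.037, 0, 0], [0, 0, 0.37], 1],
    [[-0.037, 0.001, 0], [0, 0, 0.37], 1],
    [[0, 0, 0], [0, 0, 0], 1]
  ]
}}

```text
t: 17.05
ee_pos: [0.538, -0.0751, 0.0659]
orientation: [2.305, 2.134, 0.0]
contact_force: [-0.6, 0.6, -2.4]
width: 0.0339
```

```bash
python3 plan.py 6 1.5 -0.3
```

```text
t 17.1 s 99.0 mm  lat(meas) -0.50 lat(cmd) -0.39  yawerr 0.002 rad  Falong -0.52 Fleft -0.62 Fz -2.38 Tz -0.015 z 0.0659 b [ 0.5379 -0.0766] h -1.648
rail frame y 0.1507 x -0.0050
[[[-0.032, 0.003, 0], [0, 0, 0.4], 1], [[-0.037, 0.001, 0], [0, 0, 0.37], 1], [[-0.037, 0.001, 0], [0, 0, 0.37], 1], [[-0.037, 0.001, 0], [0, 0, 0.37], 1], [[-0.037, 0.001, 0], [0, 0, 0.36], 1], [[-0.037, 0.001, 0], [0, 0, 0.34], 1]]
```

Request:
{"op": "jog_arm", "data": {
  "motion": [
    [[-0.035, 0, 0.015], [0, 0, 0.4], 1],
    [[-0.037, 0, 0], [0, 0, 0.37], 1],
    [[-0.037, 0.001, 0], [0, 0, 0.37], 1],
    [[-0.037, 0.001, 0], [0, 0, 0.37], 1],
    [[0, 0, 0], [0, 0, 0], 1]
  ]
}}

```text
t: 17.47
ee_pos: [0.5372, -0.0809, 0.0653]
orientation: [2.44, 1.978, -0.0]
contact_force: [0.3, -1.0, -1.0]
width: 0.0342
```

```bash
python3 plan.py 6 1.5 -0.3
```

```text
t 17.5 s 105.0 mm  lat(meas) -0.64 lat(cmd) -0.72  yawerr 0.001 rad  Falong 0.92 Fleft 0.47 Fz -1.01 Tz -0.003 z 0.0653 b [ 0.5369 -0.0823] h -1.779
rail frame y 0.1457 x -0.0019
[[[-0.037, 0.011, 0], [0, 0, 0.37], 1], [[-0.037, 0.001, 0], [0, 0, 0.34], 1], [[-0.037, 0.001, 0], [0, 0, 0.34], 1], [[-0.037, 0.001, 0], [0, 0, 0.34], 1], [[-0.037, 0.001, 0], [0, 0, 0.34], 1], [[-0.037, 0.001, 0], [0, 0, 0.34], 1]]
```

Request:
{"op": "jog_arm", "data": {
  "motion": [
    [[-0.037, 0.008, 0], [0, 0, 0.36], 1],
    [[-0.037, 0.001, 0], [0, 0, 0.34], 1],
    [[-0.037, 0.001, 0], [0, 0, 0.34], 1],
    [[-0.037, 0.001, 0], [0, 0, 0.34], 1],
    [[0, 0, 0], [0, 0, 0], 1]
  ]
}}

```text
t: 17.88
ee_pos: [0.536, -0.0867, 0.0652]
orientation: [-2.555, -1.828, 0.001]
contact_force: [0.0, -0.6, -1.0]
width: 0.0339
```

```bash
python3 plan.py 6 1.5 -0.3
```

```text
t 17.9 s 111.0 mm  lat(meas) -0.42 lat(cmd) -0.46  yawerr 0.002 rad  Falong 0.56 Fleft 0.19 Fz -1.04 Tz 0.027 z 0.0652 b [ 0.5355 -0.0881] h -1.899
rail frame y 0.1404 x 0.0008
[[[-0.034, 0.004, 0], [0, 0, 0.37], 1], [[-0.037, 0.001, 0], [0, 0, 0.34], 1], [[-0.037, 0.001, 0], [0, 0, 0.34], 1], [[-0.037, 0.001, 0], [0, 0, 0.34], 1], [[-0.037, 0.001, 0], [0, 0, 0.34], 1], [[-0.037, 0.001, 0], [0, 0, 0.34], 1]]
```

Request:
{"op": "jog_arm", "data": {
  "motion": [
    [[-0.036, 0.004, 0], [0, 0, 0.36], 1],
    [[-0.037, 0.001, 0], [0, 0, 0.34], 1],
    [[-0.037, 0.001, 0], [0, 0, 0.34], 1],
    [[-0.037, 0.001, 0], [0, 0, 0.34], 1],
    [[0, 0, 0], [0, 0, 0], 1]
  ]
}}

```text
t: 18.3
ee_pos: [0.5342, -0.0922, 0.0652]
orientation: [-2.66, -1.671, 0.0]
contact_force: [0.5, 0.5, -0.4]
width: 0.0342
```

```bash
python3 plan.py 6 1.5 -0.3
```

```text
t 18.3 s 117.0 mm  lat(meas) -0.18 lat(cmd) -0.22  yawerr 0.002 rad  Falong -0.71 Fleft 0.24 Fz -0.36 Tz 0.037 z 0.0652 b [ 0.5335 -0.0936] h -2.020
rail frame y 0.1350 x 0.0029
[[[-0.03, -0.001, 0], [0, 0, 0.36], 1], [[-0.037, 0.001, 0], [0, 0, 0.34], 1], [[-0.037, 0.001, 0], [0, 0, 0.33], 1], [[-0.037, 0.001, 0], [0, 0, 0.28], 1], [[-0.037, 0.001, 0], [0, 0, 0.26], 1], [[-0.037, 0.001, 0], [0, 0, 0.24], 1]]
```

Request:
{"op": "jog_arm", "data": {
  "motion": [
    [[-0.036, 0, 0], [0, 0, 0.35], 1],
    [[-0.037, 0.001, 0], [0, 0, 0.34], 1],
    [[-0.037, 0.001, 0], [0, 0, 0.33], 1],
    [[-0.037, 0.001, 0], [0, 0, 0.28], 1],
    [[0, 0, 0], [0, 0, 0], 1]
  ]
}}

```text
t: 18.72
ee_pos: [0.5315, -0.0975, 0.0652]
orientation: [-2.751, -1.516, 0.0]
contact_force: [0.3, -0.1, -1.5]
width: 0.0339
```

```bash
python3 plan.py 6 1.5 -0.3
```

```text
t 18.7 s 123.0 mm  lat(meas) -0.13 lat(cmd) -0.18  yawerr 0.001 rad  Falong -0.05 Fleft 0.27 Fz -1.52 Tz -0.029 z 0.0652 b [ 0.5307 -0.0987] h -2.134
rail frame y 0.1292 x 0.0041
[[[-0.033, -0.002, 0], [0, 0, 0.27], 1], [[-0.037, 0.001, 0], [0, 0, 0.24], 1], [[-0.037, 0.001, 0], [0, 0, 0.22], 1], [[-0.037, 0.001, 0], [0, 0, 0.2], 1], [[-0.037, 0.0, 0], [0, 0, 0.18], 1], [[-0.037, 0.0, 0], [0, 0, 0.15], 1]]
```

Request:
{"op": "jog_arm", "data": {
  "motion": [
    [[-0.036, -0.001, 0], [0, 0, 0.26], 1],
    [[-0.037, 0.001, 0], [0, 0, 0.24], 1],
    [[-0.037, 0.001, 0], [0, 0, 0.22], 1],
    [[-0.037, 0.001, 0], [0, 0, 0.2], 1],
    [[-0.037, 0, 0], [0, 0, 0.18], 1],
    [[0, 0, 0], [0, 0, 0], 1]
  ]
}}

```text
t: 19.22
ee_pos: [0.5273, -0.1038, 0.0652]
orientation: [-2.822, -1.38, 0.0]
contact_force: [-0.1, 0.3, -1.0]
width: 0.0339
```

```bash
python3 plan.py 6 1.5 -0.3
```

```text
t 19.2 s 131.0 mm  lat(meas) -0.14 lat(cmd) -0.09  yawerr 0.003 rad  Falong -0.13 Fleft -0.28 Fz -1.04 Tz 0.006 z 0.0652 b [ 0.5264 -0.1049] h -2.232
rail frame y 0.1217 x 0.0049
[[[-0.042, -0.005, 0], [0, 0, 0.18], 1], [[-0.037, 0.0, 0], [0, 0, 0.13], 1], [[-0.037, 0.001, 0], [0, 0, 0.1], 1], [[-0.037, 0.001, 0], [0, 0, 0.08], 1], [[-0.037, 0.001, 0], [0, 0, 0.06], 1], [[-0.037, 0.001, 0], [0, 0, 0.04], 1]]
```

Request:
{"op": "jog_arm", "data": {
  "motion": [
    [[-0.038, -0.003, 0], [0, 0, 0.17], 1],
    [[-0.037, 0, 0], [0, 0, 0.13], 1],
    [[-0.037, 0.001, 0], [0, 0, 0.1], 1],
    [[-0.037, 0.001, 0], [0, 0, 0.08], 1],
    [[-0.037, 0.001, 0], [0, 0, 0.06], 1],
    [[0, 0, 0], [0, 0, 0], 1]
  ]
}}

```text
t: 19.72
ee_pos: [0.5226, -0.1095, 0.0652]
orientation: [2.854, 1.314, -0.0]
contact_force: [0.1, -0.3, -1.3]
width: 0.0339
```

```bash
python3 plan.py 6 2 -0.2
```

```text
t 19.7 s 138.0 mm  lat(meas) -0.26 lat(cmd) -0.30  yawerr 0.000 rad  Falong 0.21 Fleft 0.25 Fz -1.29 Tz 0.010 z 0.0652 b [ 0.5216 -0.1106] h -2.279
rail frame y 0.1143 x 0.0051
[[[-0.045, 0.003, 0], [0, 0, 0.06], 1], [[-0.05, 0.0, 0], [0, 0, 0.02], 1], [[-0.05, -0.0, 0], [0, 0, -0.02], 1], [[-0.05, -0.0, 0], [0, 0, -0.02], 1], [[-0.05, 0.0, 0], [0, 0, 0.0], 1], [[-0.05, 0.0, 0], [0, 0, 0.0], 1]]
```

Request:
{"op": "jog_arm", "data": {
  "motion": [
    [[-0.05, 0.002, 0], [0, 0, 0.06], 1],
    [[-0.05, 0, 0], [0, 0, 0], 1],
    [[-0.05, 0, 0], [0, 0, 0], 1],
    [[-0.05, 0, 0], [0, 0, 0], 1],
    [[-0.05, 0, 0], [0, 0, 0], 1],
    [[-0.05, 0, 0], [0, 0, 0], 1],
    [[0, 0, 0], [0, 0, 0], 1]
  ]
}}

```text
t: 20.3
ee_pos: [0.5147, -0.1187, 0.0652]
orientation: [-2.857, -1.307, 0.0]
contact_force: [0.3, 0.5, -1.1]
width: 0.0339
```

```bash
python3 plan.py 6 2 -0.2
```

```text
t 20.3 s 150.5 mm  lat(meas) -0.21 lat(cmd) -0.20  yawerr -0.001 rad  Falong -0.55 Fleft -0.09 Fz -1.08 Tz 0.003 z 0.0652 b [ 0.5138 -0.1199] h -2.284
rail frame y 0.1021 x 0.0051
[[[-0.051, -0.0, 0], [0, 0, -0.02], 1], [[-0.05, -0.0, 0], [0, 0, 0.0], 1], [[-0.05, 0.0, 0], [0, 0, 0.0], 1], [[-0.05, -0.0, 0], [0, 0, 0.0], 1], [[-0.05, -0.0, 0], [0, 0, 0.0], 1], [[-0.05, 0.0, 0], [0, 0, 0.0], 1]]
```

Request:
{"op": "jog_arm", "data": {
  "motion": [
    [[-0.04, 0, 0], [0, 0, 0], 1],
    [[-0.04, 0, 0], [0, 0, 0], 1],
    [[-0.04, 0, 0], [0, 0, 0], 1],
    [[-0.04, 0, 0], [0, 0, 0], 1],
    [[-0.04, 0, 0], [0, 0, 0], 1],
    [[0, 0, 0], [0, 0, 0], 1]
  ]
}}

```text
t: 20.8
ee_pos: [0.5096, -0.1247, 0.0652]
orientation: [-2.857, -1.307, 0.0]
contact_force: [0.3, 0.6, -1.5]
width: 0.0336
```

```bash
python3 plan.py 6 2 -0.2; python3 - <<'E'
from h import *
a=capture('scene');save(cv2.resize(a['image'][160:280,280:400],None,fx=5,fy=5,interpolation=cv2.INTER_CUBIC),'p7.png')
E
```

```text
t 20.8 s 158.5 mm  lat(meas) -0.23 lat(cmd) -0.20  yawerr -0.001 rad  Falong -0.69 Fleft -0.17 Fz -1.47 Tz 0.005 z 0.0652 b [ 0.5086 -0.1258] h -2.284
rail frame y 0.0942 x 0.0051
[[[-0.053, 0.0, 0], [0, 0, -0.01], 1], [[-0.05, 0.0, 0], [0, 0, 0.0], 1], [[-0.05, 0.0, 0], [0, 0, 0.0], 1], [[-0.05, 0.0, 0], [0, 0, 0.0], 1], [[-0.05, 0.0, 0], [0, 0, 0.0], 1], [[-0.05, 0.0, 0], [0, 0, 0.0], 1]]
```

View pics/p7.png

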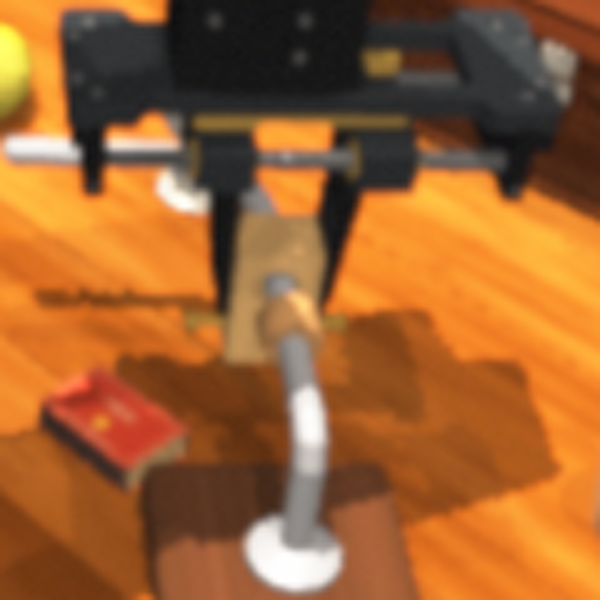

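The bar enters the bore at (280,288) and the collar (290,315) is a little ahead. I'm creeping on until the contact force rises.

Request:
{"op": "jog_arm", "data": {
  "motion": [
    [[-0.03, 0, 0], [0, 0, 0], 1],
    [[-0.03, 0, 0], [0, 0, 0], 1],
    [[-0.03, 0, 0], [0, 0, 0], 1],
    [[-0.03, 0, 0], [0, 0, 0], 1],
    [[-0.03, 0, 0], [0, 0, 0], 1],
    [[-0.03, 0, 0], [0, 0, 0], 1],
    [[-0.03, 0, 0], [0, 0, 0], 1],
    [[0, 0, 0], [0, 0, 0], 1]
  ]
}}

```text
t: 21.52
ee_pos: [0.5041, -0.131, 0.0652]
orientation: [-2.857, -1.307, 0.0]
contact_force: [-0.1, 0.1, -1.9]
width: 0.0343
```

```bash
python3 plan.py 1 2 -0.2
```

```text
t 21.5 s 166.5 mm  lat(meas) -0.24 lat(cmd) -0.21  yawerr -0.001 rad  Falong -0.01 Fleft -0.12 Fz -1.87 Tz -0.011 z 0.0652 b [ 0.5031 -0.1321] h -2.284
rail frame y 0.0859 x 0.0052
[[[-0.048, 0.0, 0], [0, 0, -0.01], 1]]
```

Request:
{"op": "jog_arm", "data": {
  "motion": [
    [[-0.02, 0, 0], [0, 0, 0], 1],
    [[-0.02, 0, 0], [0, 0, 0], 1],
    [[-0.02, 0, 0], [0, 0, 0], 1],
    [[0, 0, 0], [0, 0, 0], 1]
  ]
}}

```text
t: 21.85
ee_pos: [0.5026, -0.1328, 0.0652]
orientation: [-2.857, -1.307, 0.0]
contact_force: [0.1, -0.5, -1.8]
width: 0.0341
```

```bash
python3 plan.py 1 2 -0.2
```

```text
t 21.9 s 169.0 mm  lat(meas) -0.23 lat(cmd) -0.30  yawerr -0.001 rad  Falong 0.33 Fleft 0.39 Fz -1.83 Tz 0.096 z 0.0652 b [ 0.5016 -0.1339] h -2.283
rail frame y 0.0836 x 0.0052
[[[-0.054, 0.003, 0], [0, 0, -0.01], 1]]
```

Request:
{"op": "jog_arm", "data": {
  "motion": [
    [[-0.02, 0, 0], [0, 0, 0], 1],
    [[-0.02, 0, 0], [0, 0, 0], 1],
    [[-0.02, 0, 0], [0, 0, 0], 1],
    [[0, 0, 0], [0, 0, 0], 1]
  ]
}}

```text
t: 22.18
ee_pos: [0.5011, -0.1346, 0.0652]
orientation: [-2.857, -1.307, 0.0]
contact_force: [0.3, 0.1, -1.1]
width: 0.034
```

Request:
{"op": "jog_arm", "data": {
  "motion": [
    [[-0.02, 0, 0], [0, 0, 0], 1],
    [[-0.02, 0, 0], [0, 0, 0], 1],
    [[-0.02, 0, 0], [0, 0, 0], 1],
    [[0, 0, 0], [0, 0, 0], 1]
  ]
}}

```text
t: 22.52
ee_pos: [0.4995, -0.1364, 0.0653]
orientation: [2.857, 1.307, -0.0]
contact_force: [-0.5, -0.3, -0.5]
width: 0.0343
```

```bash
python3 plan.py 1 2 -0.2
```

```text
t 22.5 s 173.5 mm  lat(meas) -0.24 lat(cmd) -0.21  yawerr -0.001 rad  Falong 0.54 Fleft -0.17 Fz -0.46 Tz -0.015 z 0.0653 b [ 0.4985 -0.1375] h -2.283
rail frame y 0.0788 x 0.0052
[[[-0.047, 0.0, 0], [0, 0, -0.01], 1]]
```

Request:
{"op": "jog_arm", "data": {
  "motion": [
    [[-0.02, 0, 0], [0, 0, 0], 1],
    [[-0.02, 0, 0], [0, 0, 0], 1],
    [[0, 0, 0], [0, 0, 0], 1]
  ]
}}

```text
t: 22.77
ee_pos: [0.4989, -0.1373, 0.0655]
orientation: [-2.857, -1.307, -0.002]
contact_force: [1.4, 1.8, -0.9]
width: 0.0338
```

Request:
{"op": "jog_arm", "data": {
  "motion": [
    [[-0.02, 0, 0], [0, 0, 0], 1],
    [[-0.02, 0, 0], [0, 0, 0], 1],
    [[0, 0, 0], [0, 0, 0], 1]
  ]
}}

```text
t: 23.02
ee_pos: [0.4979, -0.1385, 0.0656]
orientation: [2.857, 1.307, 0.002]
contact_force: [2.3, 3.1, 0.1]
width: 0.034
```

```bash
python3 plan.py 1 2 -0.2
```

```text
t 23.0 s 176.5 mm  lat(meas) -0.03 lat(cmd) 0.01  yawerr -0.001 rad  Falong -3.90 Fleft -0.27 Fz 0.14 Tz -0.036 z 0.0656 b [ 0.4969 -0.1397] h -2.283
rail frame y 0.0762 x 0.0054
[[[-0.036, -0.005, 0], [0, 0, -0.01], 1]]
```

Request:
{"op": "jog_arm", "data": {
  "motion": [
    [[-0.02, 0, 0], [0, 0, 0], 1],
    [[-0.02, 0, 0], [0, 0, 0], 1],
    [[-0.02, 0, 0], [0, 0, 0], 1],
    [[0, 0, 0], [0, 0, 0], 1]
  ]
}}

```text
t: 23.35
ee_pos: [0.496, -0.1407, 0.0654]
orientation: [2.857, 1.307, 0.0]
contact_force: [2.2, 3.1, 0.9]
width: 0.0341
```

Request:
{"op": "jog_arm", "data": {
  "motion": [
    [[-0.02, 0, 0], [0, 0, 0], 1],
    [[-0.02, 0, 0], [0, 0, 0], 1],
    [[-0.02, 0, 0], [0, 0, 0], 1],
    [[0, 0, 0], [0, 0, 0], 1]
  ]
}}

```text
t: 23.68
ee_pos: [0.4943, -0.1425, 0.0653]
orientation: [2.857, 1.307, -0.0]
contact_force: [1.8, 3.6, 1.9]
width: 0.0342
```

```bash
python3 plan.py 1 2 -0.2; python3 - <<'E'
from h import *
a=capture('scene');save(cv2.resize(a['image'][200:270,310:380],None,fx=8,fy=8,interpolation=cv2.INTER_CUBIC),'p8.png')
E
```

```text
t 23.7 s 181.5 mm  lat(meas) -0.15 lat(cmd) 0.03  yawerr -0.001 rad  Falong -3.90 Fleft -0.98 Fz 1.87 Tz 0.005 z 0.0653 b [ 0.4933 -0.1437] h -2.283
rail frame y 0.0708 x 0.0053
[[[-0.027, -0.006, 0], [0, 0, -0.01], 1]]
```

View pics/p8.png

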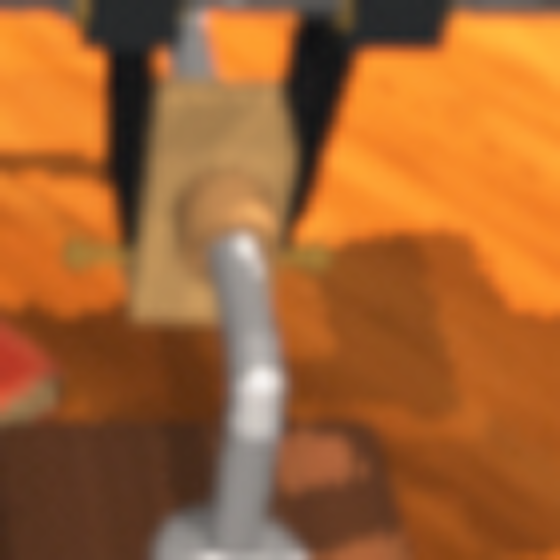

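Pushed with a steady 3.9 N over about 5–7 mm, and the block sits flush against the cork (225,215). Next I ease off, open and lift straight up.

Request:
{"op": "jog_arm", "data": {
  "motion": [
    [[0.015, 0, -0.01], [0, 0, 0], 1],
    [[0, 0, 0], [0, 0, 0], 1],
    [[0, 0, 0], [0, 0, 0], 0.25],
    [[0, 0, 0], [0, 0, 0], 0.1],
    [[0, 0, 0], [0, 0, 0], -0.1],
    [[0, 0, 0], [0, 0, 0], -0.3],
    [[0, 0, 0], [0, 0, 0], -0.3],
    [[0, 0, 0], [0, 0, 0], -0.3],
    [[0, 0, 0], [0, 0, 0], -0.3]
  ]
}}

```text
t: 24.48
ee_pos: [0.4947, -0.1419, 0.0656]
orientation: [2.857, 1.307, -0.0]
contact_force: [0.5, 0.4, 0.3]
width: 0.0614
```

```bash
python3 plan.py 1 2 -0.2; python3 st.py; python3 - <<'E'
from h import *
a=capture('scene');save(cv2.resize(a['image'][180:280,290:400],None,fx=5,fy=5,interpolation=cv2.INTER_CUBIC),'p9.png')
E
```

```text
t 24.5 s 181.0 mm  lat(meas) -0.25 lat(cmd) -0.27  yawerr -0.001 rad  Falong -0.67 Fleft 0.09 Fz 0.33 Tz 0.016 z 0.0656 b [ 0.4937 -0.1431] h -2.283
rail frame y 0.0715 x 0.0052
[[[-0.046, 0.002, 0], [0, 0, -0.01], 1]]
t 24.48 p [ 0.4947 -0.1419  0.0656] yawx 49.18 zax [-0. -0. -1.] F [0.51 0.45 0.33] Ftool [ 0.67  0.09 -0.33] T [-0.081  0.146  0.016] w 0.0614
```

View pics/p9.png

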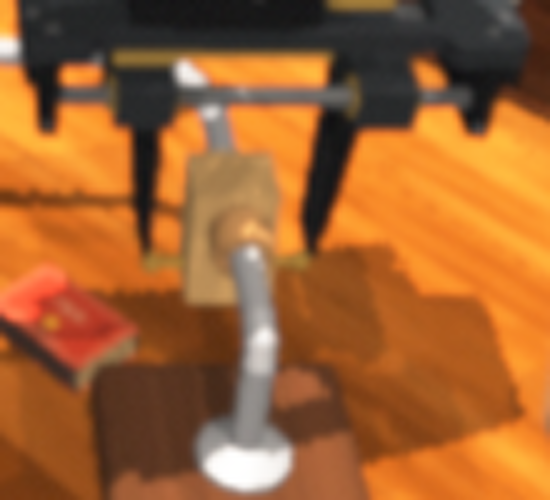

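The block hangs free and upright at (230,228) with the fingers open either side. Lifting clear.

Request:
{"op": "jog_arm", "data": {
  "motion": [
    [[0, 0, -0.2], [0, 0, 0], -0.3],
    [[0, 0, -0.3], [0, 0, 0], -0.3],
    [[0, 0, -0.5], [0, 0, 0], -0.3],
    [[0, 0, -0.6], [0, 0, 0], -0.3],
    [[0, 0, -0.6], [0, 0, 0], -0.3],
    [[0, 0, -0.6], [0, 0, 0], -0.3],
    [[0, 0, -0.6], [0, 0, 0], -0.3],
    [[0, 0, 0], [0, 0, 0], -0.3],
    [[0, 0, 0], [0, 0, 0], -0.3],
    [[0, 0, 0], [0, 0, 0], -0.3]
  ]
}}

```text
t: 25.37
ee_pos: [0.4945, -0.1418, 0.2017]
orientation: [2.857, 1.307, 0.0]
contact_force: [-0.8, 0.5, -0.1]
width: 0.0618
```

```bash
python3 st.py; python3 - <<'E'
from h import *; import pickle
a0,_=pickle.load(open('c0.pkl','rb'))
a=capture('scene')
A=np.hstack([c['image'][180:280,300:380] for c in(a0,a)])
save(cv2.resize(A,None,fx=5,fy=5,interpolation=cv2.INTER_CUBIC),'p10.png')
E
```

```text
t 25.37 p [ 0.4945 -0.1418  0.2017] yawx 49.18 zax [ 0. -0. -1.] F [-0.82  0.53 -0.12] Ftool [-0.14 -0.97  0.12] T [-0.054  0.121 -0.025] w 0.0618
```

View pics/p10.png

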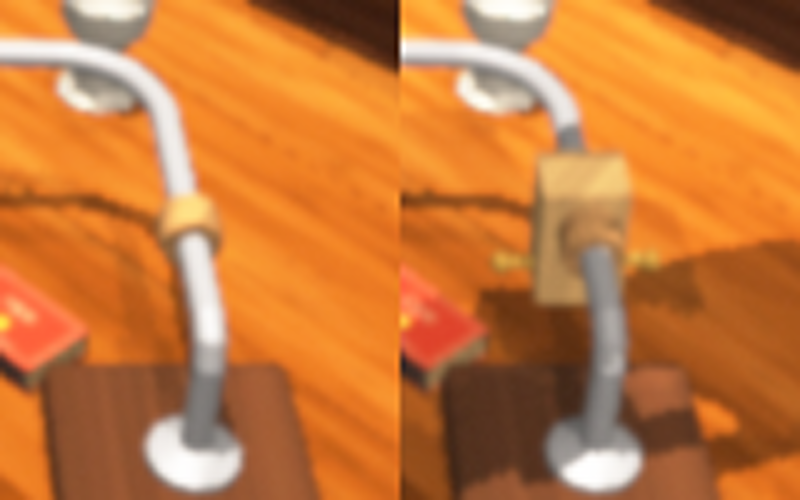

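The block hangs upright on the back run against the cork. The cork's lower rim moved from (190,240) to (193,250), which is about 5–7 mm and agrees with the arm's travel. Handing in.

```bash
python3 -c "
from cell import order; print(order.sign_off())"
```

```text
the job is handed in; nothing more can be done
None
```

The hook block is hanging on the back run against the cork stop, released and upright, and I handed the job in at 25.4 s. `sign_off` reports no verdict, so these are my own readings.

- **Choosing the block:** I took the large pegged block, measured at about 28 x 34 x 56 mm. The two similar pegged blocks are only about 43 mm high.
- **Threading and bend:** I threaded it over the free end and followed the bend along a bar curve averaged from both cameras. The highest wrist force I read was about 5.6 N, in a deliberate sideways probe on the front run. Round the bend the sideways and along-bar forces stayed under about 1 N and the vertical force within 2.4 N, including the block's own weight.
- **Cork stop:** I pushed it with a steady 3.9 N or so. The arm's travel puts the shift at about 5–7 mm, and the before and after pictures agree roughly.
- **Final state:** The bore is about 71 mm along the rail and 5 mm to the side by the arm's readings, inside the limits. The gripper is 13 cm above the block and touches nothing.

**Disagreements and limits:**
- The two cameras differed by up to 2.5 mm on the bar's position. The sideways probe showed their average was about right, so I used that.
- I once lowered the block 8 mm too far before threading and corrected it.
- The force was read only at the end of each move, so brief peaks between readings would not have shown.

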